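Turn a tray of hook repair parts over into its matching tray

TASK

Turn the whole kit of parts over for inspection of its undersides: take the empty tray and lay it face-down, edges flush, on the full one, turn the closed pair over together and set it back on the same sloping rest. Then lift the emptied tray off the top and lay it, either way up, on the other rest, so that the latch, pin and spring all lie in the pockets of the formerly empty tray with the latch upside down. Seat both trays flat on their rests and down against the ledge, spill no part, and leave the red magnifier where it is.

Things in the scene. Friction and masses are not known exactly. Their poses are not given: they have to be found in the camera images.
- full_tray: Grey tray, starts face up with the parts, on the full rest. Origin: centre of the pocketed part at mid-thickness; z out of the open face, x along the pockets and away from the flange (down the slope at the start). 20 thick (z -10 to 10). Pocketed part x -52.5 to 52.5, y -85 to 85; 3 equal pockets 50 wide (y), 16 deep, 84 long at the floor, 98 at the rim. 180 g.
- empty_tray: Empty grey tray, same shape and axes as the full tray, starts face up on the spare rest. Laid face-down on the full tray with the flange at the same upper end, its x axis lies along the full tray's x, y and z are opposed, and its origin is 20 from the full tray's along z.
- full_tray_pair (a point): Point on the full tray's solid grip flange at x -78.5, y 0, z 0 of the tray. The flange is 20 thick and covers x -94.5 to -52.5, y -85 to 30 only (beyond the pockets' upper edge, the corner y 30 to 85 is cut away). With the trays face to face the two flanges overlap over y -30 to 30 here: a 40-thick pinch that holds both, to be gripped hard.
- full_tray_solo (a point): Point on the full tray's flange at x -78.5, y -58, z 0 of the tray. With the trays face to face the other tray is cut away here (55 wide, 42 deep), so that this tray alone can be pinched, 20 thick, with room for a finger above and below.
- empty_tray_solo (a point): The same point (x -78.5, y -58, z 0) on the empty tray's flange, for pinching that tray alone.
- full_rest: Fixed dark steel stand, starts with the full tray. Origin on the table, z up, x level the way its slope falls (to the robot's left, within 15 degrees). A plate 140 wide slopes down along x at 45 degrees; a ledge 42 high, square to the plate, at its low end stops the lower edges. It carries the lower 80 of a tray: the flange hangs free, with room for a finger below.
- full_rest_seat (a point): Point 85 straight above the full rest's origin: the origin of a tray lies here, its x 45 degrees below the level along the rest's x, when it is flat on the plate and against the ledge. A second tray on top of it has its origin 20 farther out along the plate's normal.
- spare_rest: Identical stand, starts with the empty tray (up to 6 off centre sideways); same origin and axes; its seat too is 85 above its origin. Either stand may be the left or the right one; each is turned by up to 15 degrees.
- latch: Orange-painted crane hook safety latch, a channel with a bent-up nose, 80 long, 40 wide, 24 high, about 110 g; its z points out of its open side, up out of the tray at the start. It lies in one of the three pockets of the full tray, long way along the slope; the parts may be in any order. Origin at its centre, x along its length.
- pin: Brass hinge pin, plain cylinder 24 in diameter, 80 long, about 140 g. It lies in one of the three pockets of the full tray, long way along the slope; the parts may be in any order. Origin at its centre, x along its length.
- spring: Black steel torsion spring, a coil 24 in diameter, 80 long, about 90 g. It lies in one of the three pockets of the full tray, long way along the slope; the parts may be in any order. Origin at its centre, x along its length.
- magnifier: Squat red magnifier housing, 84 in diameter, 50 high, standing loose on the table beyond the stands; origin at the centre of its foot. It must stay where it is.
There are look-alikes about, which are no part of the job. What is shaped like the full_tray but green is not meant.

How it is judged:
By the outcome, as a careful person would: the job done as asked, in the order asked, and still so for the second after the job is handed in, with the robot touching nothing.
It also fails if it takes over 72 s, if anything falls off the work surface, if the arm or the gripper's body presses on something with over 40 N, if the wrist force passes 120 N, or if a joint passes its speed limit or range.

ROBOT

A 6-joint arm with a two-finger parallel gripper is mounted at the origin on the work surface. World frame = base frame: x ahead of the robot, y to its left, z up, the work surface at z = 0. Lengths are in m, angles in degrees, forces in N, time in s.
With the tool pointing down it reaches from about 0.375 to 0.9 m from the base axis. Payload 3.1 kg.
Tool frame: the origin (TCP) lies midway between the tips of the shut fingers; the grasp point (between the pads) lies 19 mm behind it; x points along the fingers, z is the direction in which the jaws open and shut, and the axes are right-handed (so a half turn about x gives the same grasp; the last joint's range is limited). The gripper opens to 87 mm and grips with 3 to 60 N. Pads are 19 mm wide; open, the fingers measure 117 mm over their backs; the gripper's body (75 mm by 190 mm) begins 51 mm behind the grasp point.
Start: joints at [59.215, 30.224, 82.088, -0, 67.689, -10.227], TCP at [0.219, 0.585, 0.223] pointing down, gripper open.
Joint ranges: [-176.69, 176.69], [-43.24, 126.21], [12.49, 139.97], [-82, 262], [0, 151.66], [-163.58, 163.58]. Speed limits (degrees/s): [159.86, 159.86, 180, 180, 180, 180].

INTERFACE

Orientations are given as a 3x3 rotation matrix whose columns are the frame's x, y, z axes.
In Python, from rig import * gives the robot as it stands.
- The arm moves only by the tool play_rows, never from a script. Its argument "rows" is a list that holds one entry, the list of rows, each a list of 7 numbers: the shift along the tool's x, y, z in m, then the turn, a rotation vector about the tool's x, y, z in degrees, then the finger opening in m, from 0 to 0.087. A call has 1 to 12 rows; each row is the pose to reach, as a shift and turn from the pose commanded when the call began, along the tool's axes at that moment; what a row does not reach only later rows make up. A row lasts 1/10 s, in which the tool goes at most 50 mm and 8.59 degrees, less where a joint would pass 70% of its speed; a pose out of reach is approached as far as the arm can. A call with a gripper value outside its range is refused whole. The fingers move at their own pace and stop on an object; the grip force is fixed at half the most. Time passes only in rows, so rows that repeat a pose let the fingers close. It gives the time, the measured TCP pose, the force and the opening at its end, in the units of the state.
- read_state(): the state, without advancing time (a new reading comes with each control period).
- capture(name): name is "side" or "top"; returns a dict with "pixels" (384x512x3 uint8, red, green, blue), "intrinsics" (3x3 intrinsics, pixels), "k1" (the pictures are not rectified: a ray, as slopes to the right and down, at radius r is drawn at 1 + k1 r^2 times it, then the intrinsics apply), "rvec" (rotation vector, rad) and "tvec" (3), from world to camera coordinates, as OpenCV has them. Camera axes: x right, y down, z forward; pixel columns grow to the right and rows downward; lengths in m; the calibration is good to about 2 mm. A picture is of the moment at which its call begins. There is no depth.
- hand_in(): hands the job in, once; it reports no verdict.
Trained networks look in the newest picture that a camera, given by its name, has taken for a name from the list of things; names that differ only in an ending like _2 or _b are one class to them, and where a whole thing is asked for, a point or a joint stands for the part that bears it (a point fixed in the world has none). Each returns a list of dicts, best first, with "p" (0 to 1); they miss things now and then, are a little off and sometimes report something else, mostly with a low value. They report only what shows in the picture. A call takes as long as a camera call. They do not tell look-alikes from the thing itself.
- trace(camera, target): "mask" (384x512 bool, what is visible of it) and "at" ([column, row] in pixels, amid what is visible of it).
The state is a dict: "time_s": time; "joint_positions": joint angles; "qvel": joint speeds; "tau": joint torques, N m; "position": TCP position; "tcp_rot": TCP orientation; "force": force on the tool from outside, world axes, zero at the start; "moment": the same for the moment, N m; "opening": opening from 0.0 (shut) to 1.0 (fully open).
Only numpy, scipy, OpenCV 4.12 (cv2) and the standard library are available. Lean on these libraries where they do the work, as an engineer would, in place of code of your own. Each camera call takes 0.05 s, during which the arm holds its last target.

## Working session

There is one attempt and no reset: what is moved stays moved. The work goes in short steps, Python scripts to look and compute and a tool call to move; the robot and the scene stay as the last step left them, time stands still between calls to the robot, and variables do not carry over. Pictures are saved under pics/ and viewed, and the job is handed in when it is done.

Besides the shell and the picture viewer there is one more tool, called after "Emit:" by a JSON object that holds its "op" and its "data". play_rows: Moves the arm, as the interface text tells. Its arguments: {"type":"object","properties":{"rows":{"type":"array"}},"required":["rows"]}

```bash
ls -la; mkdir -p pics; python3 - <<'E'
from rig import *
import cv2
s=read_state();print(s)
for n in("side","top"):
    c=capture(n);cv2.imwrite(f"pics/{n}0.png",c["pixels"][:,:,::-1]);print(n,c["intrinsics"],c["k1"],c["rvec"],c["tvec"])
E
```

```text
total 12
drwxr-xr-x  3 agent agent 4096 Dec  7 14:11 .
drwxr-xr-x 23 root  root  4096 Dec  7 14:11 ..
drwxr-xr-x  2 agent agent 4096 Dec  7 14:11 pics
{'time_s': 0.0, 'joint_positions': array([ 5.92162555e+01,  3.02794041e+01,  8.21563082e+01,  1.77226525e-03,
        6.76875880e+01, -1.02285888e+01]), 'qvel': array([-0.08964469,  0.05904332,  0.1312404 ,  0.03199266, -0.01853175,
       -0.03541542]), 'tau': array([ 3.33299913e-04, -4.40041924e+01, -1.76590794e+01,  6.34123106e-02,
        5.82697929e-02, -1.81341043e-04]), 'position': array([0.21904441, 0.58458659, 0.22156736]), 'tcp_rot': array([[-1.12597206e-03, -9.36330264e-01,  3.51118740e-01],
       [-1.83414229e-03,  3.51120306e-01,  9.36328557e-01],
       [-9.99997684e-01,  4.10278062e-04, -2.11271459e-03]]), 'force': array([-0.91396219,  0.36838048, -0.73659805]), 'moment': array([-0.00764676, -0.01504685, -0.01659326]), 'opening': 1.0014150524983874}
side [[374.01354612   0.         254.36665281]
 [  0.         374.01354612 188.18061317]
 [  0.           0.           1.        ]] -0.04967461945719446 [ 0.13000643 -2.78354164  1.4067772 ] [0.50078625 0.16959531 0.87785171]
top [[353.76175561   0.         258.13933287]
 [  0.         353.76175561 191.50294755]
 [  0.           0.           1.        ]] -0.08646643942209917 [ 2.1399809  -2.14445802  0.17646638] [-0.09486595  0.51853962  0.88620371]
```

View pics/side0.png

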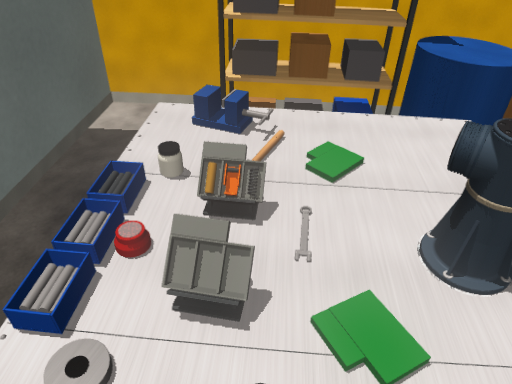

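View pics/top0.png

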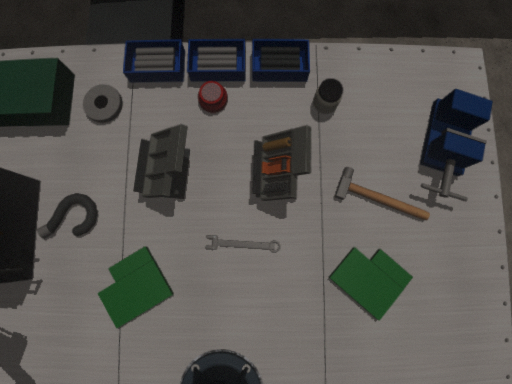

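```bash
cat > h.py <<'E'
import numpy as np, cv2
from rig import *
from scipy.spatial.transform import Rotation as R
def proj(c,P):
    P=np.atleast_2d(P).astype(float)
    d=np.array([c["k1"],0,0,0,0.])
    return cv2.projectPoints(P.reshape(-1,1,3),np.asarray(c["rvec"],float),np.asarray(c["tvec"],float),np.asarray(c["intrinsics"],float),d)[0].reshape(-1,2)
def cam(c):
    Rm=cv2.Rodrigues(np.asarray(c["rvec"],float))[0]; return Rm,-Rm.T@np.asarray(c["tvec"],float)
def box(x0,x1,y0,y1,z0,z1): return np.array([[x,y,z] for x in(x0,x1) for y in(y0,y1) for z in(z0,z1)])/1000.
BODY=box(-52.5,52.5,-85,85,-10,10); FL=box(-94.5,-52.5,-85,30,-10,10)
def seatpose(x,y,yaw,dy=0,z=.085,tilt=45):
    a=np.radians(yaw);h=np.array([np.cos(a),np.sin(a),0]);k=np.array([0,0,1.]);t=np.radians(tilt)
    X=h*np.cos(t)-k*np.sin(t);Z=h*np.sin(t)+k*np.cos(t);Y=np.cross(Z,X)
    return np.array([x,y,z])+Y*dy,np.c_[X,Y,Z]
def sil(c,p,Rm,parts=(BODY,FL),S=4):
    m=np.zeros((384*S,512*S),np.uint8)
    for b in parts:
        u=proj(c,p+b@Rm.T); h=cv2.convexHull(((u+.5)*S-.5).astype(np.float32)).reshape(-1,2)
        cv2.fillConvexPoly(m,np.round(h*16).astype(np.int32),255,shift=4)
    return cv2.resize(m,(512,384),interpolation=cv2.INTER_AREA)/255.
def show(img,mult,name):
    cv2.imwrite(f"pics/{name}.png",cv2.resize(img[:,:,::-1],None,fx=mult,fy=mult,interpolation=cv2.INTER_CUBIC))
E
python3 - <<'E'
from h import *
import pickle
D={}
for n in("side","top"):
    c=capture(n);Rm,C=cam(c);print(n,"cam at",C.round(3)); D[n]=c
    for t in["full_tray","empty_tray","full_rest","spare_rest","latch","pin","spring","magnifier"]:
        r=trace(n,t); D[n,t]=r
        print(t,[(round(q["p"],2),np.round(q["at"],1),int(q["mask"].sum())) for q in r[:3]])
pickle.dump(D,open("d0.pkl","wb"))
for n,(a,b,c0,d) in {"side":(130,300,150,290),"top":(110,200,120,330)}.items():
    im=D[n]["pixels"]
    crop=im[125:325,150:280] if n=="side" else im[115:215,125:325]
    show(crop,4 if n=="top" else 3,n+"0c")
E
```

```text
side cam at [0.461 0.646 0.648]
full_tray [(0.71, array([329.2, 159.8]), 1481), (0.71, array([370.9, 338.8]), 6423), (0.57, array([229.9, 166.8]), 2375)]
empty_tray [(0.98, array([209.2, 260. ]), 6002), (0.2, array([249.2, 177.7]), 109)]
full_rest [(0.56, array([232.1, 208.4]), 1057)]
spare_rest [(0.77, array([208.2, 304.9]), 1524)]
latch [(0.71, array([133.2, 236.9]), 1069), (0.63, array([231. , 180.1]), 442)]
pin [(0.7, array([209.4, 177.2]), 280)]
spring [(0.44, array([251.2, 181.5]), 142)]
magnifier [(0.66, array([228.1, 208.5]), 1001), (0.64, array([230.2, 165.5]), 2345), (0.59, array([132.7, 236.8]), 1100)]
top cam at [ 0.373 -0.09   0.957]
full_tray [(0.86, array([290.2, 158.6]), 2109), (0.7, array([134.9, 289.1]), 3439), (0.64, array([371.1, 278.5]), 3409)]
empty_tray [(0.92, array([163.1, 160.4]), 2299)]
full_rest [(0.7, array([258. , 168.4]), 413)]
spare_rest [(0.96, array([176.5, 175.8]), 930)]
latch [(0.59, array([279. , 165.3]), 447)]
pin [(0.55, array([276.9, 144.5]), 240)]
spring [(0.5, array([276.2, 187.6]), 190)]
magnifier [(0.71, array([210.7,  94.8]), 728)]
```

View pics/side0c.png

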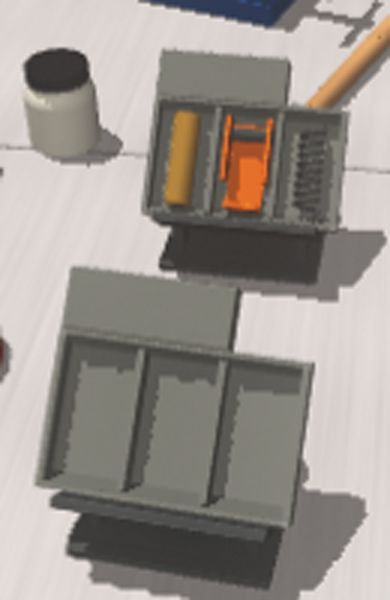

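View pics/top0c.png

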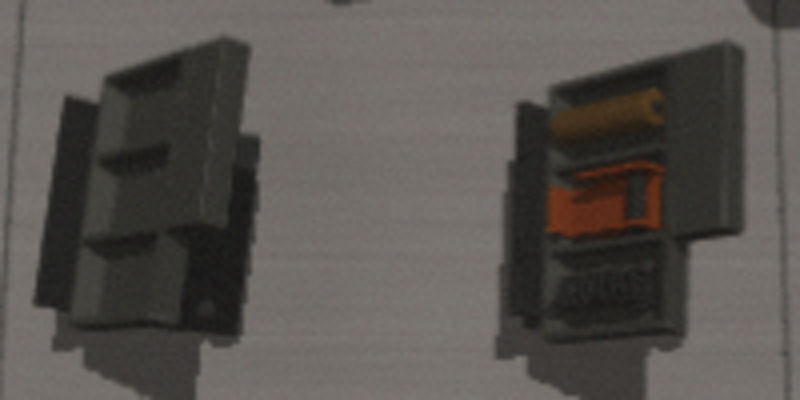

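```bash
cat > fit.py <<'E'
from h import *
from scipy.optimize import minimize
def fit(obs,x0,fn,steps,parts=(BODY,FL)):
    # obs: list of (cam,mask)
    def cost(v):
        p,Rm=fn(v); return sum(np.abs(sil(c,p,Rm,parts)-m).sum() for c,m in obs)
    S=np.vstack([x0]+[np.array(x0)+np.eye(len(x0))[i]*steps[i] for i in range(len(x0))])
    r=minimize(cost,x0,method="Nelder-Mead",options=dict(initial_simplex=S,xatol=1e-4,fatol=.1,maxiter=500))
    return r.x,r.fun,cost
E
python3 - <<'E'
from fit import *
import pickle
D=pickle.load(open("d0.pkl","rb"))
fn=lambda v:seatpose(v[0],v[1],v[2]*100)
for t,x0 in(("full_tray",(.52,-.1,.9)),("empty_tray",(.5,.22,.9))):
    ms={n:D[n,t][0]["mask"].astype(float) for n in("side","top")}
    if t=="full_tray":ms["side"]=D["side",t][2]["mask"].astype(float)
    for cams in(["side","top"],["side"],["top"]):
        best=None
        for yaw in(.78,.9,1.02):
            r=fit([(D[n],ms[n]) for n in cams],(x0[0],x0[1],yaw),fn,(.03,.03,.1))
            if best is None or r[1]<best[1]:best=r
        print(t,cams,best[0].round(4),best[1])
        if len(cams)==2:B=best
    p,Rm=fn(B[0])
    for n in("side","top"):
        im=D[n]["pixels"].copy()
        for b in(BODY,FL):
            u=proj(D[n],p+b@Rm.T)
            for i in range(8):
                for j in range(i):
                    if bin(i^j).count("1")==1: cv2.line(im,tuple(int(q) for q in np.round(u[i]*16)),tuple(int(q) for q in np.round(u[j]*16)),(0,255,255),1,cv2.LINE_AA,4)
        D[n]["pixels"]=im
show(D["side"]["pixels"][125:325,150:280],3,"side0f");show(D["top"]["pixels"][115:215,125:325],4,"top0f")
E
```

```text
full_tray ['side', 'top'] [ 0.5776 -0.1475  0.8774] 2134.4431372549016
full_tray ['side'] [ 0.5771 -0.1501  0.8754] 1027.549019607843
full_tray ['top'] [ 0.5784 -0.1475  0.8768] 1080.886274509804
empty_tray ['side', 'top'] [0.5843 0.1548 0.8449] 247.01176470588234
empty_tray ['side'] [0.584  0.154  0.8436] 122.45882352941175
empty_tray ['top'] [0.5846 0.1562 0.851 ] 73.52941176470588
```

```bash
cat >> fit.py <<'E'
def fill(m):
    m=cv2.morphologyEx(m.astype(np.uint8),cv2.MORPH_CLOSE,np.ones((5,5)))
    cs,_=cv2.findContours(m,cv2.RETR_EXTERNAL,cv2.CHAIN_APPROX_NONE)
    o=np.zeros_like(m);cv2.drawContours(o,[max(cs,key=cv2.contourArea)],-1,1,-1);return o.astype(float)
def wire(im,c,p,Rm,parts=(BODY,FL),col=(0,255,255)):
    for b in parts:
        u=proj(c,p+b@Rm.T)
        for i in range(8):
            for j in range(i):
                if bin(i^j).count("1")==1: cv2.line(im,tuple(int(q) for q in np.round(u[i]*16)),tuple(int(q) for q in np.round(u[j]*16)),col,1,cv2.LINE_AA,4)
E
python3 - <<'E'
from fit import *
import pickle
D=pickle.load(open("d0.pkl","rb"))
fn=lambda v:seatpose(v[0],v[1],v[2]*100)
big={n:cv2.resize(D[n]["pixels"],None,fx=1,fy=1).copy() for n in("side","top")}
for t,x0 in(("full_tray",(.5776,-.1475,.8774)),("empty_tray",(.5843,.1548,.8449))):
    ms={n:fill(D[n,t][2 if t=="full_tray" and n=="side" else 0]["mask"]) for n in("side","top")}
    for n in ms: print(n,ms[n].sum())
    for cams in(["side","top"],["side"],["top"]):
        B=fit([(D[n],ms[n]) for n in cams],x0,fn,(.01,.01,.05))
        print(t,cams,B[0].round(4),B[1])
        if len(cams)==2:p,Rm=fn(B[0])
    for n in("side","top"): wire(big[n],D[n],p,Rm)
show(big["side"][125:325,150:280],3,"side0g");show(big["top"][115:215,125:325],4,"top0g")
E
```

```text
side 2956.0
top 2323.0
full_tray ['side', 'top'] [ 0.5776 -0.1476  0.877 ] 1338.9450980392157
full_tray ['side'] [ 0.5774 -0.1505  0.8682] 447.5333333333333
full_tray ['top'] [ 0.5784 -0.1469  0.879 ] 868.2549019607843
side 6003.0
top 2299.0
empty_tray ['side', 'top'] [0.5843 0.1548 0.8449] 247.63529411764705
empty_tray ['side'] [0.584  0.1541 0.8428] 123.20000000000002
empty_tray ['top'] [0.5846 0.1561 0.8512] 74.0392156862745
```

View pics/side0g.png

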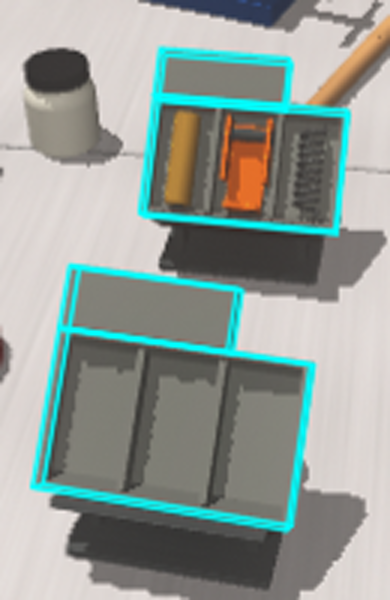

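View pics/top0g.png

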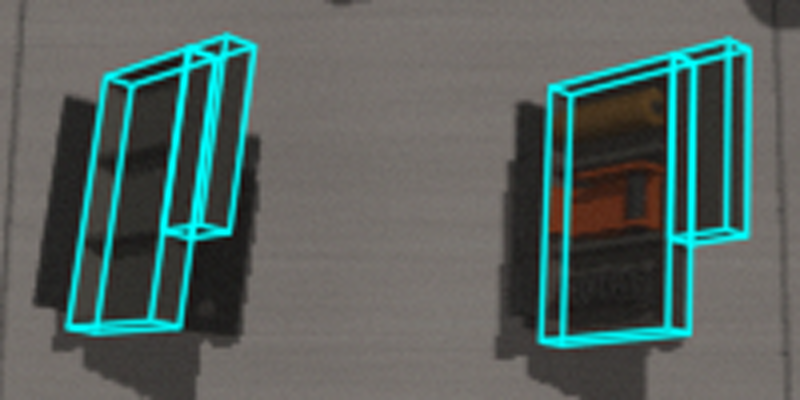

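```bash
cat > plan.py <<'E'
from h import *
import json,sys
def tgt(p,Rm,loc,flip=0):
    """TCP pose: grasp point at loc(mm) of tray, tool x = tray x; flip=1 tool z=-tray z"""
    T=Rm.copy()
    if flip: T=np.c_[Rm[:,0],-Rm[:,1],-Rm[:,2]]
    g=p+Rm@(np.array(loc)/1000); return g+.019*T[:,0],T
def load():
    d=json.load(open("cmd.json"));return np.array(d["p"]),np.array(d["R"])
def save(p,Rm): json.dump(dict(p=list(map(float,p)),R=np.asarray(Rm).tolist()),open("cmd.json","w"))
def rel(tp,tR,p=None,Rm=None):
    if p is None:p,Rm=load()
    return np.r_[Rm.T@(tp-p),R.from_matrix(Rm.T@tR).as_rotvec(degrees=True)]
def played(row):
    p,Rm=load(); row=np.array(row[:6],float)
    p2=p+Rm@row[:3];R2=Rm@R.from_rotvec(row[3:],degrees=True).as_matrix()
    save(p2,R2)
def fk(q,P):
    a1,L,h,a2,a3,b,d=P;q=np.radians(q)
    z=lambda a:R.from_euler('z',a).as_matrix();y=lambda a:R.from_euler('y',a).as_matrix()
    R0=np.array([[0,0,-1.],[0,-1,0],[1,0,0]])
    e=np.array
    R4=z(q[3])@y(q[4])
    v=e([b,0,a3])+R4@e([0,0,d]); v=e([0,0,a2])+y(q[2])@v; v=e([a1,L,h])+y(q[1])@v
    Rm=z(q[0])@y(q[1]+q[2])@R4@z(q[5])@R0
    return z(q[0])@v,Rm
def log():
    s=read_state(); 
    open("log.jsonl","a").write(json.dumps(dict(q=list(s["joint_positions"]),p=list(s["position"]),R=s["tcp_rot"].tolist()))+"\n")
    return s
def rep():
    s=log();p,Rm=load()
    print("t",round(s["time_s"],2),"p",s["position"].round(4),"q",s["joint_positions"].round(1),"F",np.round(s["force"],1),"M",np.round(s["moment"],2),"open",round(s["opening"],3))
    print("meas-cmd mm",((s["position"]-p)*1000).round(1),"rot",R.from_matrix(Rm.T@s["tcp_rot"]).as_rotvec(degrees=True).round(2))
    return s
E
python3 - <<'E'
from plan import *
s=read_state()
a=np.radians(69.44);z=np.array([np.cos(a),np.sin(a),0]);x=np.array([0,0,-1.]);
save([.219,.585,.223],np.c_[x,np.cross(z,x),z]); s=rep()
print((fk(s["joint_positions"],[0,.1,.4,.4,.4,0,.2])[1]-s["tcp_rot"]).round(3))
E0=seatpose(.5843,.1548,84.5);F0=seatpose(.5778,-.148,87.5)
for back in(0,.15):
    t=tgt(*E0,(-78.5,-58,0));tp=t[0]-back*t[1][:,0];print(tp,rel(tp,t[1]).round(4))
    t=tgt(*F0,(-78.5,0,0));print("full",t[0]-back*t[1][:,0])
E
```

```text
t 1.0 p [0.2194 0.5852 0.2225] q [ 59.2  30.2  82.1   0.   67.7 -10.2] F [ 0.1 -0.1 -0.3] M [-0.04 -0.02 -0.02] open 1.003
meas-cmd mm [ 0.4  0.2 -0.5] rot [0. 0. 0.]
[[ 0.     1.873  0.   ]
 [-0.    -0.702  0.   ]
 [-0.    -0.     0.   ]]
[0.63800048 0.10736179 0.12707285] [  0.0959  -0.5601  -0.3001 -14.276  -44.7352   5.9133]
full [ 0.57596481 -0.19003281  0.12707285]
[0.6278345  0.00178408 0.23313887] [-1.01000e-02 -5.87600e-01 -4.02500e-01 -1.42760e+01 -4.47352e+01
  5.91330e+00]
full [ 0.57133827 -0.29599788  0.23313887]
```

```bash
sed -i 's/\[0,0,-1.\],\[0,-1,0\],\[1,0,0\]/[0,0,-1.],[0,1,0],[1,0,0]/' plan.py; python3 - <<'E'
from plan import *
E0=seatpose(.5843,.1548,84.5)
t=tgt(*E0,(-78.5,-58,0))
print(rel(np.array([.40,.1,.38]),t[1]).round(3))
E
```

```text
[ -0.157  -0.34   -0.391 -14.276 -44.735   5.913]
```

Emit:
{"op": "play_rows", "data": {"rows": [[[-0.05, 0, 0, 0, 0, 0, 0.087], [-0.1, -0.03, -0.03, 0, 0, 0, 0.087], [-0.157, -0.34, -0.391, -14.3, -44.7, 5.9, 0.087], [-0.157, -0.34, -0.391, -14.3, -44.7, 5.9, 0.087], [-0.157, -0.34, -0.391, -14.3, -44.7, 5.9, 0.087], [-0.157, -0.34, -0.391, -14.3, -44.7, 5.9, 0.087], [-0.157, -0.34, -0.391, -14.3, -44.7, 5.9, 0.087], [-0.157, -0.34, -0.391, -14.3, -44.7, 5.9, 0.087], [-0.157, -0.34, -0.391, -14.3, -44.7, 5.9, 0.087], [-0.157, -0.34, -0.391, -14.3, -44.7, 5.9, 0.087], [-0.157, -0.34, -0.391, -14.3, -44.7, 5.9, 0.087], [-0.157, -0.34, -0.391, -14.3, -44.7, 5.9, 0.087]]]}}

```text
time_s: 2.2
position: [0.3635, 0.1944, 0.362]
tcp_rot: [[0.068, -0.995, 0.069], [0.704, 0.097, 0.704], [-0.707, 0.001, 0.707]]
force: [1.9, 0.6, -0.2]
opening: 0.999
```

```bash
python3 - <<'E'
from plan import *
played([-0.157,-0.34,-0.391,-14.3,-44.7,5.9]);s=rep()
print((fk(s["joint_positions"],[0,.1,.4,.4,.4,0,.2])[1]-s["tcp_rot"]).round(3))
E
```

```text
t 2.2 p [0.3635 0.1944 0.362 ] q [ -22.3    3.1  114.7   43.2   81.4 -121. ] F [ 1.9  0.6 -0.2] M [-0.41  0.   -0.07] open 0.999
meas-cmd mm [-36.6  94.9 -18. ] rot [ 0.11 -0.05 -0.04]
[[ 0. -0.  0.]
 [-0.  0.  0.]
 [-0.  0.  0.]]
```

Emit:
{"op": "play_rows", "data": {"rows": [[[0, 0, 0, 0, 0, 0, 0.087], [0, 0, 0, 0, 0, 0, 0.087]]]}}

```text
time_s: 2.4
position: [0.3649, 0.1951, 0.3621]
tcp_rot: [[0.071, -0.995, 0.07], [0.703, 0.099, 0.704], [-0.708, -0.001, 0.706]]
force: [-0.3, 0.3, 0.3]
opening: 0.999
```

```bash
python3 - <<'E'
from plan import *
s=rep();save(s["position"],s["tcp_rot"])
E0=seatpose(.5843,.1548,84.5)
t=tgt(*E0,(-78.5,-58,0))
for b in(.15,.08,0): print(rel(t[0]-b*t[1][:,0],t[1]).round(4))
from scipy.optimize import least_squares
L=[json.loads(l) for l in open("log.jsonl")]
f=lambda P:np.concatenate([fk(np.array(l["q"]),P)[0]-l["p"] for l in L])
P0=np.array([.05,.1,.4,.4,.4,0,.25])
r=least_squares(lambda P:np.r_[f(P)*1000,(P-P0)*.1],P0);print(r.x.round(4),np.abs(f(r.x)).max())
E
```

```text
t 2.4 p [0.3649 0.1951 0.3621] q [ -22.1    3.1  114.6   43.3   81.2 -120.8] F [-0.3  0.3  0.3] M [-0.38  0.04  0.02] open 0.999
meas-cmd mm [-35.1  95.6 -17.9] rot [ 0.13  0.02 -0.17]
[-0.026  -0.2807 -0.2089 -0.1081 -0.0524  0.1695]
[ 0.044  -0.2805 -0.2088 -0.1081 -0.0524  0.1695]
[ 0.124  -0.2802 -0.2088 -0.1081 -0.0524  0.1695]
[4.000e-04 1.110e-01 2.756e-01 5.878e-01 3.919e-01 1.153e-01 3.055e-01] 6.204126516418107e-07
```

Emit:
{"op": "play_rows", "data": {"rows": [[[-0.026, -0.2807, -0.2089, -0.1, -0.05, 0.17, 0.087], [-0.026, -0.2807, -0.2089, -0.1, -0.05, 0.17, 0.087], [-0.026, -0.2807, -0.2089, -0.1, -0.05, 0.17, 0.087], [-0.026, -0.2807, -0.2089, -0.1, -0.05, 0.17, 0.087], [-0.026, -0.2807, -0.2089, -0.1, -0.05, 0.17, 0.087], [-0.026, -0.2807, -0.2089, -0.1, -0.05, 0.17, 0.087], [-0.026, -0.2807, -0.2089, -0.1, -0.05, 0.17, 0.087], [-0.026, -0.2807, -0.2089, -0.1, -0.05, 0.17, 0.087], [-0.026, -0.2807, -0.2089, -0.1, -0.05, 0.17, 0.087], [-0.026, -0.2807, -0.2089, -0.1, -0.05, 0.17, 0.087], [0.004, -0.2805, -0.2089, -0.1, -0.05, 0.17, 0.087], [0.044, -0.2805, -0.2089, -0.1, -0.05, 0.17, 0.087]]]}}

```text
time_s: 3.6
position: [0.6324, 0.0541, 0.1858]
tcp_rot: [[0.069, -0.996, 0.062], [0.703, 0.093, 0.706], [-0.708, -0.005, 0.706]]
force: [0.4, 0.4, -0.8]
opening: 1.001
```

```bash
cat > kin.py <<'E'
from plan import *
from scipy.optimize import least_squares
def model():
    L=[json.loads(l) for l in open("log.jsonl")]
    f=lambda P:np.concatenate([fk(np.array(l["q"]),P)[0]-l["p"] for l in L])
    P0=np.array([.05,.1,.4,.4,.4,0,.25])
    r=least_squares(lambda P:np.r_[f(P)*1000,(P-P0)*.01],P0);return r.x,np.abs(f(r.x)).max()
LO=np.array([-176.69,-43.24,12.49,-82,0,-163.58]);HI=np.array([176.69,126.21,139.97,262,151.66,163.58])
def ik(p,Rm,q0,P):
    def g(q):
        a,b=fk(q,P);return np.r_[(a-p)*1000,R.from_matrix(b.T@Rm).as_rotvec(degrees=True)*5]
    r=least_squares(g,q0);return r.x,np.abs(r.fun).max()
E
python3 - <<'E'
from kin import *
played([0.044,-0.2805,-0.2089,-.1,-.05,.17]);rep();print(model())
c=capture("top");show(c["pixels"][85:245,105:325],3.5,"top1");c=capture("side");show(c["pixels"][80:330,130:330],2.4,"side1")
E
```

```text
t 3.6 p [0.6324 0.0541 0.1858] q [ -24.8   39.6   86.9   43.3   76.4 -129.1] F [ 0.4  0.4 -0.8] M [-0.39  0.07  0.01] open 1.001
meas-cmd mm [-0.2  3.1  2.3] rot [-0.34  0.09 -0.09]
(array([-7.87143219e-11,  1.11000000e-01,  2.74200000e-01,  5.88000000e-01,
        3.91700000e-01,  1.14100000e-01,  3.05462000e-01]), np.float64(2.97626923106975e-11))
```

View pics/top1.png

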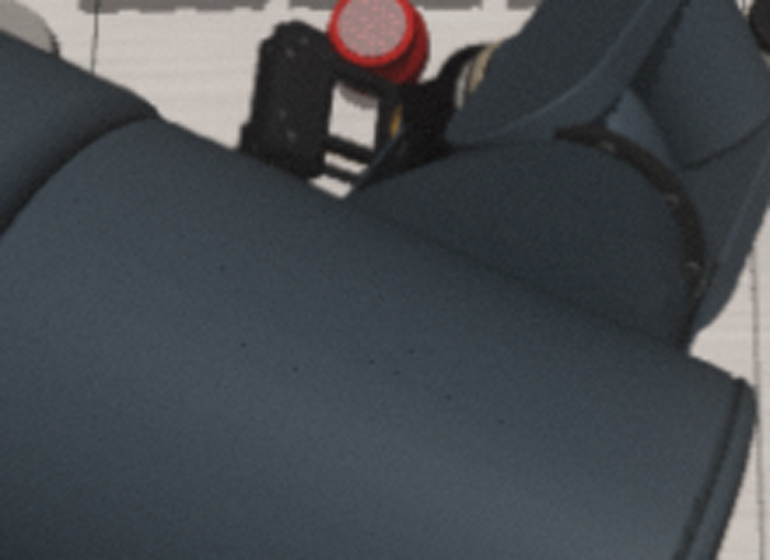

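View pics/side1.png

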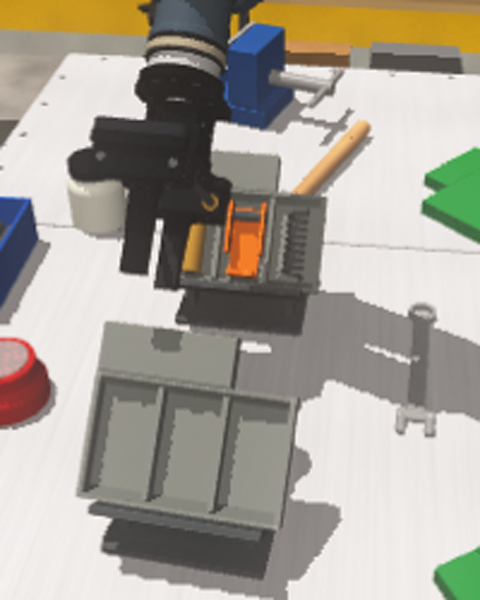

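```bash
python3 - <<'E'
from kin import *
s=rep();E0=seatpose(.5843,.1548,84.5);F0=seatpose(.5778,-.148,87.5)
t=tgt(*E0,(-78.5,-58,0));print(rel(*t).round(4))
P,_=model();q=s["joint_positions"]
q,e=ik(*t,q,P);print("grasp",q.round(1),e)
# empty above full: Etray pose face-down on F: same X, opposed y,z; origin +20 z
def on(F,dz): 
    p,Rm=F;return p+Rm[:,2]*dz,np.c_[Rm[:,0],-Rm[:,1],-Rm[:,2]]
for dz in(.12,.06,.02):
    t2=tgt(*on(F0,dz),(-78.5,-58,0)); qq,e=ik(*t2,q+np.array([0,0,0,0,0,180 if dz==.12 else 0]),P);q=qq;print("lid",t2[0].round(3),q.round(1),e)
E
```

```text
t 3.7 p [0.6276 0.059  0.1821] q [ -24.6   39.9   87.3   43.2   76.6 -129. ] F [-1.1 -0.7 -0.3] M [-0.44  0.06  0.09] open 1.001
meas-cmd mm [-5.   8.  -1.5] rot [-0.07 -0.16  0.69]
[ 0.08    0.      0.0001 -0.0081 -0.0024 -0.0005]
grasp [ -20.1   44.3   89.1   47.1   69.1 -131.2] 1.6228394845371234e-13
lid [ 0.522 -0.103  0.212] [-42.5  35.8  90.3  32.9  87.1  38.3] 2.220446049250313e-13
lid [ 0.52  -0.145  0.169] [-45.5  40.6  88.4  31.2  86.   34.7] 5.551115123125783e-14
lid [ 0.519 -0.173  0.141] [-47.4  43.8  86.6  30.2  85.4  32.7] 8.326672684688674e-14
```

Emit:
{"op": "play_rows", "data": {"rows": [[[0, 0, 0, 0, 0, 0, 0.087], [0, 0, 0, 0, 0, 0, 0.087], [0, 0, 0, 0, 0, 0, 0.087]]]}}

```text
time_s: 4.0
position: [0.6326, 0.0527, 0.1849]
tcp_rot: [[0.067, -0.996, 0.064], [0.703, 0.093, 0.705], [-0.708, -0.003, 0.707]]
force: [-0.4, -0.0, 0.7]
opening: 0.998
```

```bash
python3 - <<'E'
from kin import *
s=rep();save(s["position"],s["tcp_rot"]);E0=seatpose(.5843,.1548,84.5)
t=tgt(*E0,(-78.5,-58,0));print(rel(*t).round(4))
E
```

```text
t 4.0 p [0.6326 0.0527 0.1849] q [ -24.9   39.8   86.7   43.2   76.6 -129. ] F [-0.4 -0.   0.7] M [-0.46  0.02  0.04] open 0.998
meas-cmd mm [0.  1.6 1.3] rot [-0.23  0.04  0.01]
[ 7.970e-02 -1.000e-04 -1.900e-03  2.212e-01 -4.720e-02 -1.530e-02]
```

Emit:
{"op": "play_rows", "data": {"rows": [[[0.03, 0, -0.001, 0, 0, 0, 0.087], [0.055, 0, -0.001, 0, 0, 0, 0.087], [0.08, 0, -0.001, 0, 0, 0, 0.087], [0.08, 0, -0.001, 0, 0, 0, 0.087], [0.08, 0, -0.001, 0, 0, 0, 0.087], [0.08, 0, -0.001, 0, 0, 0, 0.087]]]}}

```text
time_s: 4.6
position: [0.6382, 0.1078, 0.1272]
tcp_rot: [[0.068, -0.996, 0.065], [0.704, 0.093, 0.704], [-0.707, -0.002, 0.707]]
force: [-0.1, 0.6, 0.6]
opening: 1.0
```

```bash
python3 - <<'E'
from kin import *
played([.08,0,-.001,0,0,0])
s=rep();E0=seatpose(.5843,.1548,84.5)
t=tgt(*E0,(-78.5,-58,0));print(rel(*t,s["position"],s["tcp_rot"]).round(4))
c=capture("side");show(c["pixels"][150:330,120:320],3,"side2")
E
```

```text
t 4.6 p [0.6382 0.1078 0.1272] q [ -20.    44.3   89.1   47.1   69.1 -131.3] F [-0.1  0.6  0.6] M [-0.45  0.04  0.04] open 1.0
meas-cmd mm [ 0.2 -0.5 -0.3] rot [ 0.04 -0.02 -0.01]
[-2.000e-04  1.000e-04 -4.000e-04  1.853e-01 -2.610e-02 -1.000e-02]
```

View pics/side2.png

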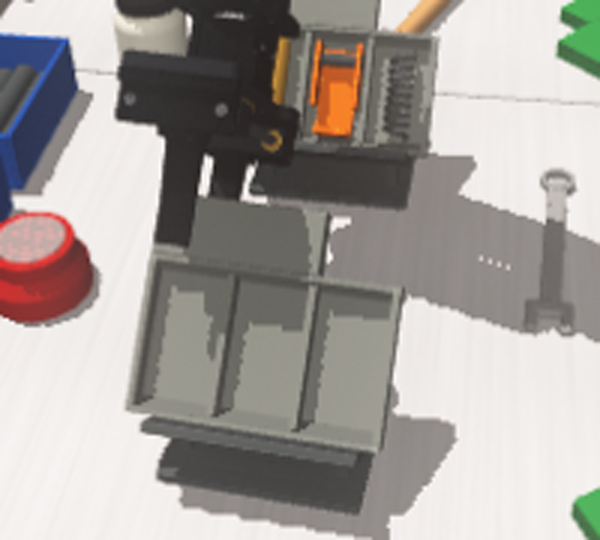

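Emit:
{"op": "play_rows", "data": {"rows": [[[0, 0, 0, 0, 0, 0, 0.0], [0, 0, 0, 0, 0, 0, 0.0], [0, 0, 0, 0, 0, 0, 0.0], [0, 0, 0, 0, 0, 0, 0.0], [0, 0, 0, 0, 0, 0, 0.0], [0, 0, 0, 0, 0, 0, 0.0]]]}}

```text
time_s: 5.25
position: [0.637, 0.1092, 0.126]
tcp_rot: [[0.065, -0.996, 0.066], [0.704, 0.092, 0.704], [-0.707, 0.001, 0.707]]
force: [-0.5, -0.3, -0.3]
opening: 0.539
```

```bash
python3 - <<'E'
from kin import *
s=rep()
E
nl log.jsonl | tail -1 | cut -c1-50
```

```text
t 5.25 p [0.637  0.1092 0.126 ] q [ -19.9   44.4   89.2   47.1   69.1 -131.3] F [-0.5 -0.3 -0.3] M [-0.44  0.05 -0.02] open 0.539
meas-cmd mm [-1.   1.  -1.6] rot [ 0.1  -0.06  0.17]
     8	{"q": [-19.944301501430324, 44.369883286408
```

Fingers close at about 67 mm/s; continue.

Emit:
{"op": "play_rows", "data": {"rows": [[[0, 0, 0, 0, 0, 0, 0.0], [0, 0, 0, 0, 0, 0, 0.0], [0, 0, 0, 0, 0, 0, 0.0], [0, 0, 0, 0, 0, 0, 0.0], [0, 0, 0, 0, 0, 0, 0.0], [0, 0, 0, 0, 0, 0, 0.0], [0, 0, 0, 0, 0, 0, 0.0]]]}}

```text
time_s: 5.95
position: [0.637, 0.1091, 0.1259]
tcp_rot: [[0.065, -0.996, 0.066], [0.704, 0.092, 0.704], [-0.707, 0.001, 0.707]]
force: [-0.0, -0.4, -1.6]
opening: 0.229
```

```bash
python3 - <<'E'
from kin import *
s=rep()
E
```

```text
t 5.95 p [0.637  0.1091 0.1259] q [ -20.    44.4   89.2   47.1   69.1 -131.3] F [-0.  -0.4 -1.6] M [-0.56  0.01 -0.01] open 0.229
meas-cmd mm [-1.   0.9 -1.7] rot [ 0.1  -0.04  0.16]
```

```bash
cat >> kin.py <<'E'
def path(poses,q,P,n=12):
    """interpolate poses, print worst joints"""
    out=[]
    p0,R0=poses[0]
    for p1,R1,*_ in poses[1:]:
        d=R.from_matrix(R0.T@R1).as_rotvec()
        for i in range(1,n+1):
            f=i/n;q,e=ik(p0+(p1-p0)*f,R0@R.from_rotvec(d*f).as_matrix(),q,P)
            out.append((q,e))
        bad=[(i,e) for i,(qq,e) in enumerate(out) if e>.1 or (qq<LO).any() or (qq>HI).any()]
        print(np.round(p1,3),q.round(1),"BAD" if bad else "ok",bad[:2]); p0,R0=p1,R1
    return q,out
def rx(T,a): return T@R.from_rotvec([a,0,0],degrees=True).as_matrix()
def ry(T,a): return T@R.from_rotvec([0,a,0],degrees=True).as_matrix()
E
python3 - <<'E'
from kin import *
P,_=model();s=read_state();q=s["joint_positions"];c=load()
E0=seatpose(.5843,.1548,84.5);F0=seatpose(.5778,-.148,87.5)
T0=c[1]
for a in(45,-45): print(a,ry(T0,a)[:,0].round(2))
Td=ry(T0,45)
up=c[0]+T0[:,2]*.07-T0[:,0]*.01
mid=np.array([.55,-.02,.38])
Tl=np.c_[F0[1][:,0],-F0[1][:,1],-F0[1][:,2]]
lid=tgt(F0[0]+F0[1][:,2]*.1,Tl,(-78.5,-58,0))
path([c,(up,T0),(mid,Td),(mid,rx(Td,90)),(mid,rx(Td,180)),lid],q,P)
E
```

```text
45 [ 0. -0. -1.]
-45 [ 0.09  1.   -0.  ]
[0.642 0.151 0.184] [ -16.1   39.3   88.1   47.3   71.  -124.6] ok []
[ 0.55 -0.02  0.38] [-13.7  15.9  80.1  -0.   83.9 -98.4] ok []
[ 0.55 -0.02  0.38] [-13.7  15.9  80.1  -0.   83.9  -8.4] ok []
[ 0.55 -0.02  0.38] [-13.7  15.9  80.1  -0.   83.9  81.6] ok []
[ 0.521 -0.117  0.198] [-43.5  37.4  89.8  32.3  86.7  37. ] ok []
```

```bash
python3 - <<'E'
from kin import *
c=load();T0=c[1];Td=ry(T0,45)
for m in ([.62,.1,.27],[.55,-.02,.38]):
    print(rel(np.array(m),T0).round(3),rel(np.array(m),Td).round(3))
E
```

```text
[-0.108  0.017  0.094  0.     0.     0.   ] [-1.08e-01  1.70e-02  9.40e-02  0.00e+00  4.50e+01 -0.00e+00]
[-0.275  0.075  0.082  0.     0.     0.   ] [-0.275  0.075  0.082  0.    45.    -0.   ]
```

Emit:
{"op": "play_rows", "data": {"rows": [[[-0.006, 0, 0.005, 0, 0, 0, 0.0], [-0.01, 0, 0.025, 0, 0, 0, 0.0], [-0.01, 0, 0.05, 0, 0, 0, 0.0], [-0.02, 0, 0.08, 0, 0, 0, 0.0], [-0.05, 0, 0.09, 0, 5, 0, 0.0], [-0.09, 0.02, 0.09, 0, 11, 0, 0.0], [-0.13, 0.035, 0.09, 0, 18, 0, 0.0], [-0.17, 0.05, 0.085, 0, 25, 0, 0.0], [-0.21, 0.06, 0.085, 0, 32, 0, 0.0], [-0.25, 0.07, 0.082, 0, 39, 0, 0.0], [-0.275, 0.075, 0.082, 0, 45, 0, 0.0], [-0.275, 0.075, 0.082, 0, 45, 0, 0.0]]]}}

```text
time_s: 7.15
position: [0.5504, -0.0192, 0.3824]
tcp_rot: [[0.006, -0.996, 0.091], [-0.001, 0.091, 0.996], [-1.0, -0.007, -0.001]]
force: [0.6, 0.4, -1.8]
opening: 0.227
```

```bash
python3 - <<'E'
from kin import *
played([-0.275,0.075,0.082,0,45,0]);rep()
c=capture("side");show(c["pixels"][0:330,80:380],1.8,"side3");c=capture("top");show(c["pixels"],1.5,"top3")
E
```

```text
t 7.15 p [ 0.5504 -0.0192  0.3824] q [-13.6  15.7  80.    0.   83.9 -98.4] F [ 0.6  0.4 -1.8] M [ 0.03 -0.15  0.07] open 0.227
meas-cmd mm [0.4 1.3 2.5] rot [-0.09 -0.02 -0.23]
```

View pics/side3.png

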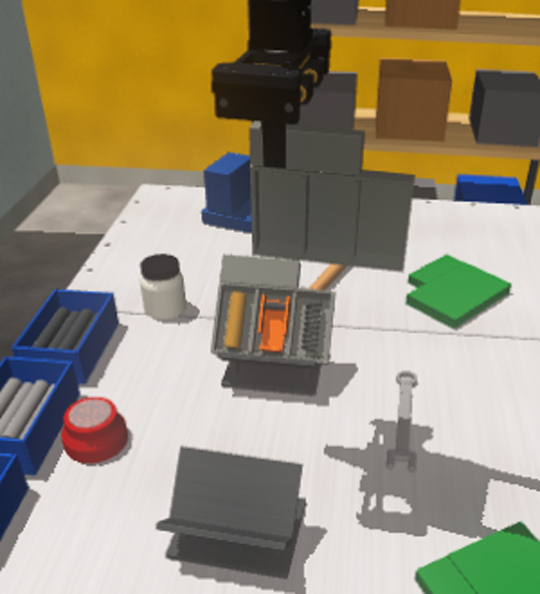

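Emit:
{"op": "play_rows", "data": {"rows": [[[0, 0, 0, 4, 0, 0, 0.0], [0, 0, 0, 11, 0, 0, 0.0], [0, 0, 0, 19, 0, 0, 0.0], [0, 0, 0, 27, 0, 0, 0.0], [0, 0, 0, 35, 0, 0, 0.0], [0, 0, 0, 43, 0, 0, 0.0], [0, 0, 0, 51, 0, 0, 0.0], [0, 0, 0, 59, 0, 0, 0.0], [0, 0, 0, 67, 0, 0, 0.0], [0, 0, 0, 75, 0, 0, 0.0], [0, 0, 0, 83, 0, 0, 0.0], [0, 0, 0, 90, 0, 0, 0.0]]]}}

```text
time_s: 8.45
position: [0.549, -0.0194, 0.3756]
tcp_rot: [[-0.006, 0.098, 0.995], [0.004, 0.995, -0.098], [-1.0, 0.003, -0.006]]
force: [-0.8, -0.0, -1.8]
opening: 0.227
```

Emit:
{"op": "play_rows", "data": {"rows": [[[0, 0, 0, 8, 0, 0, 0.0], [0, 0, 0, 16, 0, 0, 0.0], [0, 0, 0, 24, 0, 0, 0.0], [0, 0, 0, 32, 0, 0, 0.0], [0, 0, 0, 40, 0, 0, 0.0], [0, 0, 0, 48, 0, 0, 0.0], [0, 0, 0, 56, 0, 0, 0.0], [0, 0, 0, 64, 0, 0, 0.0], [0, 0, 0, 72, 0, 0, 0.0], [0, 0, 0, 80, 0, 0, 0.0], [0, 0, 0, 86, 0, 0, 0.0], [0, 0, 0, 90, 0, 0, 0.0]]]}}

```text
time_s: 9.65
position: [0.5489, -0.0193, 0.3755]
tcp_rot: [[-0.006, 0.995, -0.096], [0.004, -0.096, -0.995], [-1.0, -0.007, -0.004]]
force: [0.2, -1.1, -1.3]
opening: 0.223
```

```bash
python3 - <<'E'
from kin import *
played([0,0,0,90,0,0]);played([0,0,0,90,0,0]);rep()
c=load();F0=seatpose(.5778,-.148,87.5)
Tl=np.c_[F0[1][:,0],-F0[1][:,1],-F0[1][:,2]]
for dz in (.14,.1,.06):
  lid=tgt(F0[0]+F0[1][:,2]*dz,Tl,(-78.5,-58,0));print(lid[0],rel(*lid).round(4))
P,_=model();print(_)
path([c,lid],read_state()["joint_positions"],P)
E
```

```text
t 9.65 p [ 0.5489 -0.0193  0.3755] q [-13.8  16.2  80.4   0.2  83.9  81.8] F [ 0.2 -1.1 -1.3] M [-0.07  0.21  0.02] open 0.223
meas-cmd mm [-1.1  1.1 -4.4] rot [ 0.2   0.26 -0.54]
[ 0.52233811 -0.08860216  0.2260678 ] [ 1.53800e-01 -2.16000e-02  7.03000e-02 -2.62910e+00  4.50416e+01
 -1.24930e+00]
[ 0.52110437 -0.11685951  0.19778353] [ 1.82100e-01 -2.03000e-02  9.85000e-02 -2.62910e+00  4.50416e+01
 -1.24930e+00]
[ 0.51987062 -0.14511686  0.16949926] [ 2.10500e-01 -1.89000e-02  1.26800e-01 -2.62910e+00  4.50416e+01
 -1.24930e+00]
2.7799207380496682e-11
[ 0.52  -0.145  0.169] [-45.5  40.6  88.4  31.2  86.   34.7] ok []
```

Emit:
{"op": "play_rows", "data": {"rows": [[[0.01, -0.002, 0.005, -0.2, 4, -0.1, 0.0], [0.03, -0.004, 0.015, -0.5, 11, -0.3, 0.0], [0.055, -0.006, 0.027, -0.9, 18, -0.5, 0.0], [0.085, -0.009, 0.042, -1.4, 26, -0.7, 0.0], [0.115, -0.013, 0.06, -1.8, 33, -0.9, 0.0], [0.145, -0.016, 0.077, -2.3, 39, -1.1, 0.0], [0.17, -0.019, 0.09, -2.6, 45, -1.25, 0.0], [0.182, -0.02, 0.0985, -2.6, 45, -1.25, 0.0], [0.182, -0.02, 0.0985, -2.6, 45, -1.25, 0.0], [0.182, -0.02, 0.0985, -2.6, 45, -1.25, 0.0]]]}}

```text
time_s: 10.65
position: [0.5212, -0.1151, 0.1972]
tcp_rot: [[0.029, 0.999, -0.032], [0.707, -0.043, -0.706], [-0.707, -0.003, -0.708]]
force: [0.0, 0.5, -0.4]
opening: 0.229
```

```bash
python3 - <<'E'
from kin import *
played([0.182,-0.02,0.0985,-2.6,45,-1.25]);s=rep()
F0=seatpose(.5778,-.148,87.5)
Tl=np.c_[F0[1][:,0],-F0[1][:,1],-F0[1][:,2]]
lid=tgt(F0[0]+F0[1][:,2]*.1,Tl,(-78.5,-58,0));print(rel(*lid,s["position"],s["tcp_rot"]).round(4))
import pickle
D={}
for n in("side","top"):
    c=capture(n);D[n]=c
    for t in("empty_tray","full_tray"):
        D[n,t]=trace(n,t); print(n,t,[(round(q["p"],2),np.round(q["at"],1),int(q["mask"].sum())) for q in D[n,t][:4]])
D["s"]=read_state()
pickle.dump(D,open("d1.pkl","wb"))
show(D["side"]["pixels"][60:300,120:340],2.5,"side4");show(D["top"]["pixels"][85:245,180:380],3.5,"top4")
E
```

```text
t 10.65 p [ 0.5212 -0.1151  0.1972] q [-43.3  37.4  89.8  32.3  86.7  37.2] F [ 0.   0.5 -0.4] M [-0.72  0.26 -0.07] open 0.229
meas-cmd mm [-0.2  1.7 -0.7] rot [ 0.06  0.08 -0.14]
[-0.0016 -0.      0.0008 -0.0905 -0.0359  0.1321]
side empty_tray [(0.73, array([230.7, 166.3]), 4024)]
side full_tray [(0.78, array([331.8, 159.8]), 1442), (0.75, array([247.1, 193.2]), 350), (0.73, array([211.1, 285.1]), 4584)]
top empty_tray []
top full_tray [(0.54, array([104. , 290.6]), 69)]
```

View pics/side4.png

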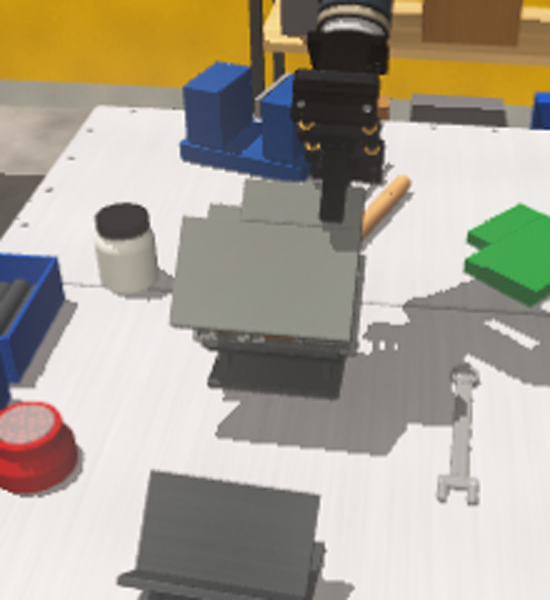

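View pics/top4.png

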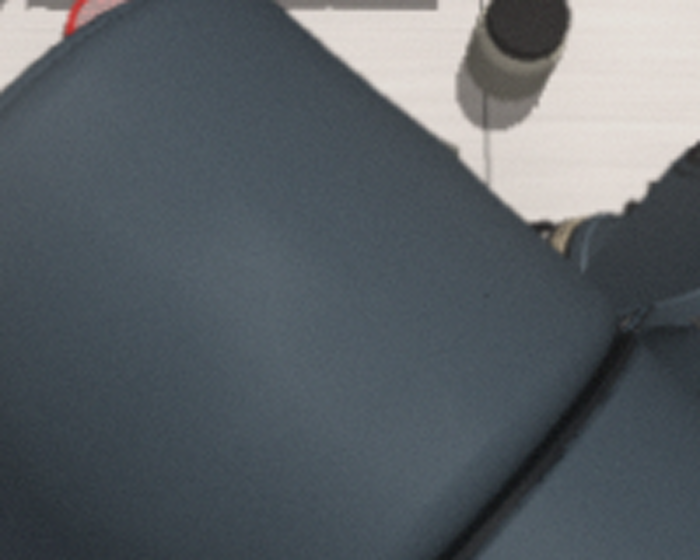

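```bash
python3 - <<'E'
from fit import *
import pickle
D=pickle.load(open("d0.pkl","rb"));D1=pickle.load(open("d1.pkl","rb"))
o=[]
m=D["side","full_tray"][2]["mask"];im=D["side"]["pixels"].copy();im[m]=im[m]//2+np.array([0,100,0],np.uint8);o.append(im[130:220,190:280])
m=D["top","full_tray"][0]["mask"];im=D["top"]["pixels"].copy();im[m]=im[m]//2+np.array([0,100,0],np.uint8);o.append(im[115:205,240:330])
m=D1["side","empty_tray"][0]["mask"];im=D1["side"]["pixels"].copy();im[m]=im[m]//2+np.array([0,100,0],np.uint8);o.append(im[120:210,180:270])
show(np.hstack(o),2.9,"masks")
E
```

```text
(no output)
```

View pics/masks.png

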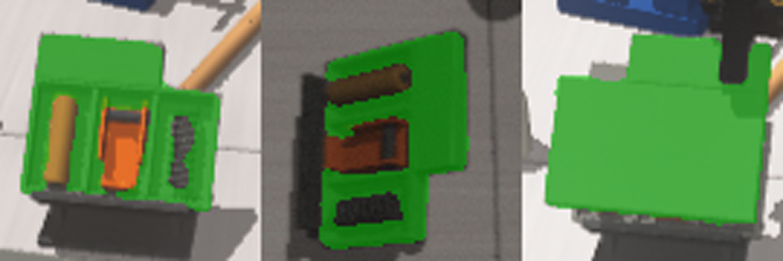

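```bash
cat >> fit.py <<'E'
def fitw(obs,x0,fn,steps,parts=(BODY,FL)):
    def cost(v):
        p,Rm=fn(v); return sum((np.abs(sil(c,p,Rm,parts)-m)*w).sum() for c,m,w in obs)
    S=np.vstack([x0]+[np.array(x0)+np.eye(len(x0))[i]*steps[i] for i in range(len(x0))])
    r=minimize(cost,x0,method="Nelder-Mead",options=dict(initial_simplex=S,xatol=1e-3,fatol=.05,maxiter=600))
    return r.x,r.fun
E
python3 - <<'E'
from fit import *
from plan import *
import pickle
D=pickle.load(open("d0.pkl","rb"));D1=pickle.load(open("d1.pkl","rb"))
ms={}
for n,k in(("side",2),("top",0)):
    m=D[n,"full_tray"][k]["mask"].copy()
    for t in("latch","pin","spring"):
        for r in D[n,t]:
            if np.hypot(*(np.array(r["at"])-np.array(D[n,"full_tray"][k]["at"])))<45: m|=r["mask"]
    ms[n]=fill(m)
one=np.ones((384,512))
fn=lambda v:seatpose(.5778+v[0]/1000,-.148+v[1]/1000,87.5+v[2])
for cams in(["side","top"],["side"],["top"]):
    print("full",cams,*[np.round(q,2) for q in fitw([(D[n],ms[n],one) for n in cams],(0,0,0),fn,(3,3,2))])
fnz=lambda v:seatpose(.5778+v[0]/1000,-.148+v[1]/1000,87.5+v[2],z=.085+v[3]/1000)
print("full both free z",*[np.round(q,2) for q in fitw([(D[n],ms[n],one) for n in("side","top")],(0,0,0,0),fnz,(3,3,2,3))])
# lid
s=D1["s"];T=s["tcp_rot"];tp=s["position"]
m=D1["side","empty_tray"][0]["mask"].astype(float)
im=D1["side"]["pixels"];blk=(im.max(2)<60).astype(np.uint8);w=1-cv2.dilate(blk,np.ones((5,5))).astype(float)
w[:150,228:]=0; 
w[:152,190:213]=0
def lid(v):
    # v: dx,dy mm in tool frame, rotation about tool z deg (at grasp)
    g=tp-.019*T[:,0]; Rm=T@R.from_rotvec([0,0,v[2]],degrees=True).as_matrix()
    return g+T@np.array([v[0],v[1],0])/1000-Rm@(np.array([-78.5,-58,0])/1000),Rm
print("lid",*[np.round(q,2) for q in fitw([(D1["side"],m,w)],(0,0,0),lid,(3,3,2))])
sidefull=fitw([(D["side"],ms["side"],one)],(0,0,0),fn,(3,3,2))[0]
L=lid(fitw([(D1["side"],m,w)],(0,0,0),lid,(3,3,2))[0])
F=fn(sidefull)
a=im.copy();wire(a,D1["side"],*L);wire(a,D1["side"],*F,col=(255,255,0));show(a[100:230,170:290],5,"lid")
d=F[1].T@(L[0]-F[0])*1000;print("lid in full frame mm",d.round(1),R.from_matrix(F[1].T@L[1]@np.diag([1,-1,-1])).as_rotvec(degrees=True).round(2))
E
```

```text
full ['side', 'top'] [ 0.06 -0.    0.08] 371.57
full ['side'] [-0.77 -2.05 -0.05] 205.28
full ['top'] [0.43 0.51 0.38] 139.17
full both free z [-0.27  0.5   0.17  0.45] 369.2
lid [-1.21 -2.48  0.25] 61.05
lid in full frame mm [  1.2   1.5 102.7] [-0.09  0.09 -0.09]
```

View pics/lid.png

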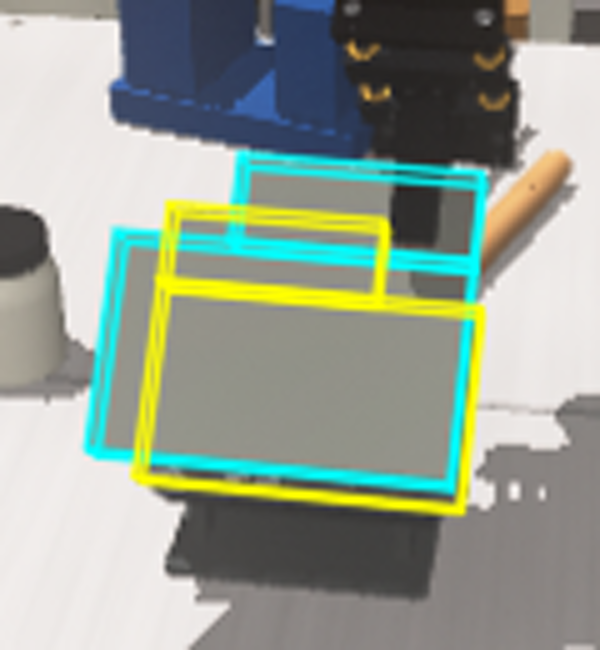

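Emit:
{"op": "play_rows", "data": {"rows": [[[-0.004, 0.0015, 0.012, 0, 0, 0, 0.0], [-0.004, 0.0015, 0.028, 0, 0, 0, 0.0], [-0.004, 0.0015, 0.044, 0, 0, 0, 0.0], [-0.004, 0.0015, 0.058, 0, 0, 0, 0.0], [-0.004, 0.0015, 0.066, 0, 0, 0, 0.0], [-0.004, 0.0015, 0.066, 0, 0, 0, 0.0], [-0.004, 0.0015, 0.066, 0, 0, 0, 0.0]]]}}

```text
time_s: 11.65
position: [0.5199, -0.1655, 0.1524]
tcp_rot: [[0.028, 0.999, -0.034], [0.708, -0.044, -0.705], [-0.706, -0.004, -0.708]]
force: [0.2, -0.1, -1.4]
opening: 0.222
```

```bash
cat > chk.py <<'E'
from fit import *
from plan import *
import pickle,sys
# usage: lid check vs side-fit full
def lidcheck(name,F=seatpose(.5778-.00077,-.148-.00205,87.45)):
    s=rep();D1={};n="side";c=capture(n);r=trace(n,"empty_tray")
    print([(round(q["p"],2),np.round(q["at"],1),int(q["mask"].sum())) for q in r[:3]])
    m=r[0]["mask"].astype(float);im=c["pixels"]
    T=s["tcp_rot"];tp=s["position"]
    blk=(im.max(2)<60).astype(np.uint8);w=1-cv2.dilate(blk,np.ones((5,5))).astype(float)
    def lid(v):
        g=tp-.019*T[:,0]; Rm=T@R.from_rotvec([0,0,v[2]],degrees=True).as_matrix()
        return g+T@np.array([v[0],v[1],0])/1000-Rm@(np.array([-78.5,-58,0])/1000),Rm
    v,f=fitw([(c,m,w)],(0,0,0),lid,(3,3,2));L=lid(v);print("lid fit",v.round(2),round(f,1))
    d=F[1].T@(L[0]-F[0])*1000;print("lid in full mm",d.round(1),R.from_matrix(F[1].T@L[1]@np.diag([1,-1,-1])).as_rotvec(degrees=True).round(2))
    k=lid((0,0,0));print("kinematic (vs both-cam full)",(F[1].T@(k[0]-np.array([.5778,-.148,.085]))*1000).round(1))
    a=im.copy();wire(a,c,*L);wire(a,c,*F,col=(255,255,0));show(np.hstack([a[120:220,170:270],im[120:220,170:270]]),4,name)
E
python3 - <<'E'
from chk import *
played([-0.004,0.0015,0.066,0,0,0]);lidcheck("lid2")
E
```

```text
t 11.65 p [ 0.5199 -0.1655  0.1524] q [-46.8  42.8  86.8  30.4  86.1  33.7] F [ 0.2 -0.1 -1.4] M [-0.74  0.25 -0.  ] open 0.222
meas-cmd mm [-0.8  0.9 -1.7] rot [ 0.13  0.14 -0.16]
[(0.81, array([236.1, 170. ]), 3537)]
lid fit [-1.57 -2.26 -0.02] 104.0
lid in full mm [-2.2  0.9 34.9] [ 0.13 -0.1   0.2 ]
kinematic (vs both-cam full) [-2.1 -0.7 33.4]
```

View pics/lid2.png

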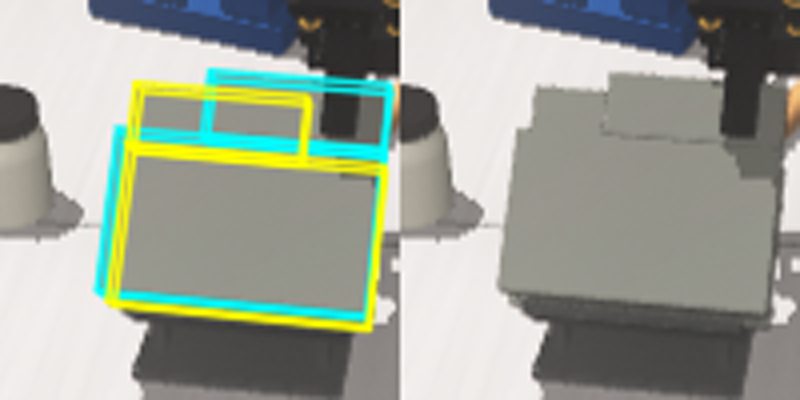

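Emit:
{"op": "play_rows", "data": {"rows": [[[0, 0.0004, 0.004, 0, 0, 0, 0.0], [0, 0.0004, 0.008, 0, 0, 0, 0.0], [0, 0.0004, 0.011, 0, 0, 0, 0.0], [0, 0.0004, 0.013, 0, 0, 0, 0.0], [0, 0.0004, 0.013, 0, 0, 0, 0.0]]]}}

```text
time_s: 12.25
position: [0.5198, -0.1742, 0.1433]
tcp_rot: [[0.028, 0.999, -0.033], [0.708, -0.043, -0.705], [-0.705, -0.004, -0.709]]
force: [0.2, 1.8, -1.7]
opening: 0.228
```

```bash
python3 - <<'E'
from chk import *
played([0,0.0004,0.013,0,0,0]);lidcheck("lid3")
E
```

```text
t 12.25 p [ 0.5198 -0.1742  0.1433] q [-47.3  43.8  86.2  30.1  86.   33.1] F [ 0.2  1.8 -1.7] M [-0.34  0.18  0.08] open 0.228
meas-cmd mm [-0.9  1.4 -1.6] rot [ 0.11  0.18 -0.19]
[(0.86, array([236.7, 173.1]), 3357), (0.66, array([207.9, 147.1]), 259)]
lid fit [-1.37 -1.71 -0.03] 72.5
lid in full mm [-1.7  0.1 22.4] [ 0.11 -0.13  0.24]
kinematic (vs both-cam full) [-1.9 -1.  21. ]
```

View pics/lid3.png

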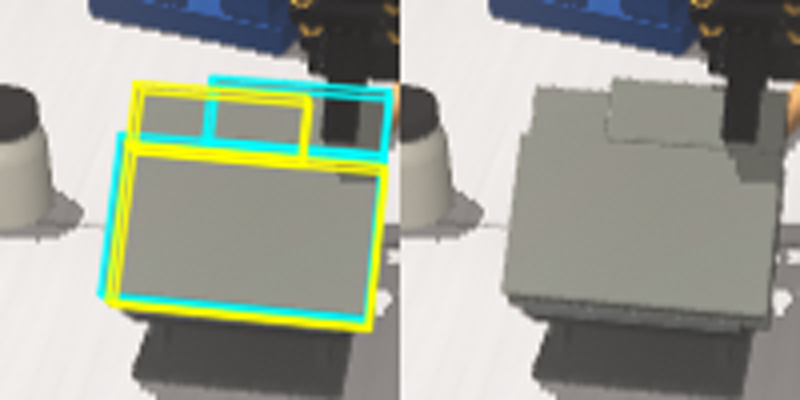

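Emit:
{"op": "play_rows", "data": {"rows": [[[0.001, 0, 0.0005, 0, 0, 0, 0.0], [0.002, 0, 0.001, 0, 0, 0, 0.0], [0.003, 0, 0.001, 0, 0, 0, 0.0], [0.003, 0, 0.001, 0, 0, 0, 0.0]]]}}

```text
time_s: 12.75
position: [0.5204, -0.1732, 0.141]
tcp_rot: [[0.029, 0.999, -0.032], [0.707, -0.043, -0.706], [-0.707, -0.002, -0.708]]
force: [0.0, 0.8, 2.5]
opening: 0.228
```

```bash
python3 - <<'E'
from chk import *
played([0.003,0,0.001,0,0,0]);lidcheck("lid4")
E
```

```text
t 12.75 p [ 0.5204 -0.1732  0.141 ] q [-47.2  44.   86.3  30.2  85.6  33. ] F [0.  0.8 2.5] M [-0.19 -0.07  0.02] open 0.228
meas-cmd mm [-0.3  0.9 -1.1] rot [ 0.05  0.09 -0.11]
[(0.74, array([234.7, 171.9]), 3348)]
lid fit [-1.82 -1.06  0.11] 96.2
lid in full mm [-0.1 -1.4 21.4] [ 0.05 -0.04  0.03]
kinematic (vs both-cam full) [ 0.4 -1.6 20. ]
```

Emit:
{"op": "play_rows", "data": {"rows": [[[0, 0, 0, 0, 0, 0, 0.087], [0, 0, 0, 0, 0, 0, 0.087], [0, 0, 0, 0, 0, 0, 0.087], [0, 0, 0, 0, 0, 0, 0.087], [0, 0, 0, 0, 0, 0, 0.087], [0, 0, 0, 0, 0, 0, 0.087], [0, 0, 0, 0, 0, 0, 0.087], [0, 0, 0, 0, 0, 0, 0.087], [-0.02, 0, 0, 0, 0, 0, 0.087], [-0.06, 0, 0, 0, 0, 0, 0.087], [-0.1, 0, 0, 0, 0, 0, 0.087], [-0.1, 0, 0, 0, 0, 0, 0.087]]]}}

```text
time_s: 14.05
position: [0.519, -0.2491, 0.2142]
tcp_rot: [[0.035, 0.999, -0.03], [0.701, -0.046, -0.712], [-0.712, 0.004, -0.702]]
force: [0.9, 0.4, -0.1]
opening: 0.996
```

```bash
python3 - <<'E'
from chk import *
played([-0.1,0,0,0,0,0]);rep();c=capture("side")
D={"side":c}
for t in("full_tray","empty_tray"):
    D[t]=trace("side",t);print(t,[(round(q["p"],2),np.round(q["at"],1),int(q["mask"].sum())) for q in D[t][:4]])
pickle.dump(D,open("d2.pkl","wb"))
show(c["pixels"][110:230,160:290],6,"side5");
E
```

```text
t 14.05 p [ 0.519  -0.2491  0.2142] q [-51.6  41.1  77.   27.8  97.4  35.6] F [ 0.9  0.4 -0.1] M [-0.43  0.19  0.01] open 0.996
meas-cmd mm [ 1.4 -4.3  1.3] rot [-0.07 -0.4   0.27]
full_tray [(0.92, array([371.2, 337.4]), 6361), (0.6, array([331. , 159.9]), 1521), (0.58, array([210.4, 146.4]), 245)]
empty_tray [(0.77, array([237.3, 170.9]), 3418), (0.43, array([230.3, 207. ]), 1057)]
```

View pics/side5.png

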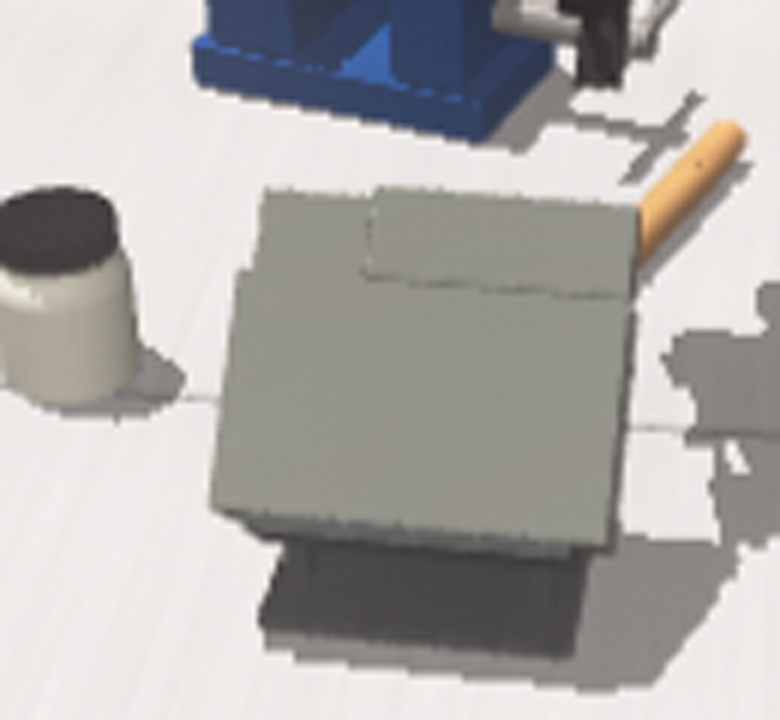

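```bash
python3 - <<'E'
from chk import *
D=pickle.load(open("d2.pkl","rb"));c=D["side"]
m=D["empty_tray"][0]["mask"]|D["full_tray"][2]["mask"];m=fill(m)
F=seatpose(.5778-.00077,-.148-.00205,87.45)
one=np.ones((384,512))
lidb=[b for b in(BODY,FL)]
def parts(v):
    # lid in full frame: dx,dy,yaw,dz
    Rl=R.from_rotvec([0,0,v[2]],degrees=True).as_matrix()@np.diag([1,-1,-1.]);o=np.array([v[0],v[1],v[3] if len(v)>3 else 20])/1000
    return [BODY,FL]+[o+b@Rl.T for b in lidb]
def cost(v): return (np.abs(sil(c,*F,parts(v))-m)).sum()
for x0,st in(((0,0,0),(2,2,1)),((0,0,0,20),(2,2,1,2))):
    S=np.vstack([x0]+[np.array(x0)+np.eye(len(x0))[i]*st[i] for i in range(len(x0))])
    r=minimize(cost,x0,method="Nelder-Mead",options=dict(initial_simplex=S,xatol=1e-3,fatol=.05));print(r.x.round(2),r.fun)
m2=D["empty_tray"][0]["mask"].astype(float);w=np.ones((384,512));
def f2(v):
    Rl=R.from_rotvec([0,0,v[2]],degrees=True).as_matrix()@np.diag([1,-1,-1.]);return F[0]+F[1]@(np.array([v[0],v[1],20])/1000),F[1]@Rl
print(fitw([(c,m2,w)],(0,0,0),f2,(2,2,1)))
a=c["pixels"].copy();wire(a,c,*F,parts=parts(r.x));show(a[110:230,160:290],6,"pair")
c=capture("top");show(c["pixels"][85:245,180:380],3.5,"top5")
E
```

```text
[ 2.09 -1.4   0.06] 191.50196078431372
[ 1.97 -1.54  0.06 19.46] 191.18823529411765
(array([ 0.8235695 , -1.56299086,  0.03538961]), np.float64(121.14509803921568))
```

View pics/top5.png

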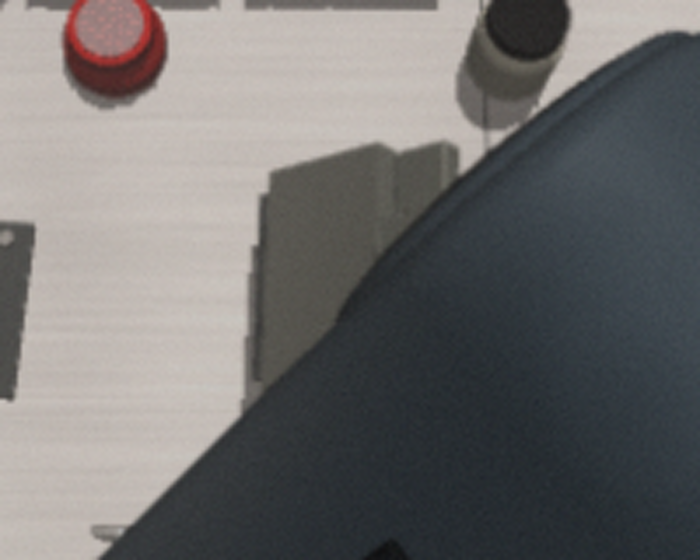

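View pics/pair.png

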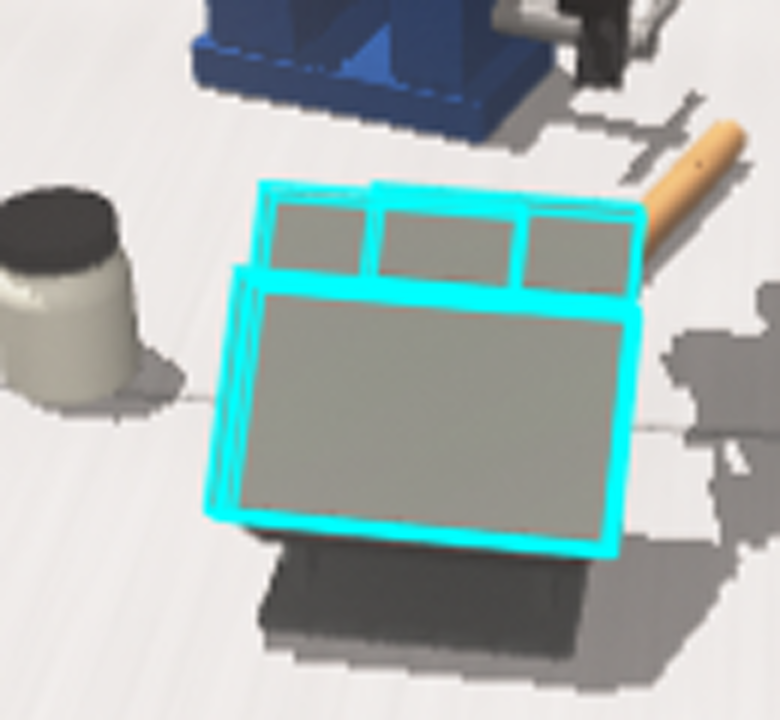

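```bash
python3 - <<'E'
from kin import *
s=rep();F0=seatpose(.5778,-.148,87.5)
Tl=np.c_[F0[1][:,0],-F0[1][:,1],-F0[1][:,2]]
def pt(x,y,z): return F0[0]+F0[1]@np.array([x,y,z])/1000+.019*Tl[:,0]
P,_=model();q=s["joint_positions"]
g=(pt(-68,0,10),Tl);b=(g[0]-.1*Tl[:,0],Tl)
c=load();print("to back",rel(*b).round(4),"to grasp",rel(*g).round(4))
lift=(g[0]-Tl[:,2]*.07-.01*Tl[:,0],Tl)
Td=ry(Tl,-45);Td2=ry(Tl,45);print(Td[:,0].round(2),Td2[:,0].round(2))
Td=Td if Td[2,0]<-.9 else Td2
mid=np.array([.5,-.2,.40])
m2=rx(Td,-180); F2=F0[1]
lo=(pt(-68,0,10)+F0[1][:,2]*.07-.01*F2[:,0],F2)
path([c,b,g,lift,(mid,Td),(mid,rx(Td,-90)),(mid,m2),lo,(g[0],F2)],q,P)
E
```

```text
t 14.25 p [ 0.5165 -0.2425  0.2104] q [-51.4  41.4  77.6  27.8  97.4  35.6] F [ 0.3  0.  -0.1] M [-0.45  0.22 -0.03] open 1.001
meas-cmd mm [-1.1  2.3 -2.5] rot [ 0.16  0.2  -0.27]
to back [ 0.0117  0.0559  0.0102 -0.0271  0.0414 -0.0094] to grasp [ 0.1117  0.0559  0.0101 -0.0271  0.0414 -0.0094]
[ 0. -0. -1.] [0.04 1.   0.  ]
[ 0.574 -0.246  0.197] [-48.1  45.4  70.6  30.   98.3  39.5] ok []
[ 0.577 -0.176  0.127] [-43.9  47.8  79.1  32.1  87.1  36.9] ok []
[ 0.578 -0.133  0.183] [-41.1  42.1  81.3  33.6  88.8  40.7] ok []
[ 0.5 -0.2  0.4] [-33.7  14.1  79.6   0.   86.3  58.8] ok []
[ 0.5 -0.2  0.4] [-33.7  14.1  79.6   0.   86.3 -31.2] ok []
[ 0.5 -0.2  0.4] [ -33.7   14.1   79.6   -0.    86.3 -121.2] ok []
[ 0.578 -0.133  0.183] [ -41.1   42.1   81.3   33.6   88.8 -139.3] ok []
[ 0.577 -0.176  0.127] [ -43.9   47.8   79.1   32.1   87.1 -143.1] ok []
```

Emit:
{"op": "play_rows", "data": {"rows": [[[0.0, 0.03, 0.005, 0, 0, 0, 0.087], [0.01, 0.056, 0.01, 0, 0, 0, 0.087], [0.01, 0.056, 0.01, 0, 0, 0, 0.087], [0.04, 0.056, 0.01, 0, 0, 0, 0.087], [0.07, 0.056, 0.01, 0, 0, 0, 0.087], [0.095, 0.056, 0.01, 0, 0, 0, 0.087], [0.11, 0.056, 0.01, 0, 0, 0, 0.087], [0.11, 0.056, 0.01, 0, 0, 0, 0.087], [0.11, 0.056, 0.01, 0, 0, 0, 0.087]]]}}

```text
time_s: 15.15
position: [0.576, -0.1759, 0.1264]
tcp_rot: [[0.028, 0.999, -0.033], [0.707, -0.043, -0.706], [-0.707, -0.003, -0.707]]
force: [-0.1, -1.2, 0.3]
opening: 1.003
```

```bash
python3 - <<'E'
from chk import *
played([0.11,0.056,0.01,0,0,0]);s=rep()
F0=seatpose(.5778,-.148,87.5);print("grasp in F",(F0[1].T@(s["position"]-.019*s["tcp_rot"][:,0]-F0[0])*1000).round(1))
c=capture("side");show(c["pixels"][90:230,160:300],4,"side6")
E
```

```text
t 15.15 p [ 0.576  -0.1759  0.1264] q [-43.9  47.8  79.1  32.   87.2  37. ] F [-0.1 -1.2  0.3] M [-0.47  0.17 -0.06] open 1.003
meas-cmd mm [-0.7  0.8 -1.5] rot [ 0.08  0.07 -0.17]
grasp in F [-68.    0.6   9.5]
```

View pics/side6.png

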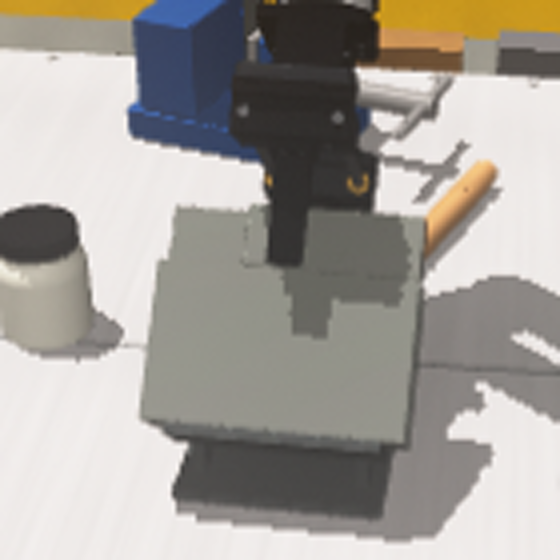

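Emit:
{"op": "play_rows", "data": {"rows": [[[0, 0, 0, 0, 0, 0, 0.0], [0, 0, 0, 0, 0, 0, 0.0], [0, 0, 0, 0, 0, 0, 0.0], [0, 0, 0, 0, 0, 0, 0.0], [0, 0, 0, 0, 0, 0, 0.0], [0, 0, 0, 0, 0, 0, 0.0], [0, 0, 0, 0, 0, 0, 0.0], [0, 0, 0, 0, 0, 0, 0.0], [0, 0, 0, 0, 0, 0, 0.0], [0, 0, 0, 0, 0, 0, 0.0]]]}}

```text
time_s: 16.2
position: [0.576, -0.1753, 0.1267]
tcp_rot: [[0.028, 0.999, -0.033], [0.708, -0.043, -0.705], [-0.706, -0.003, -0.708]]
force: [-0.0, 1.3, 3.2]
opening: 0.456
```

```bash
python3 - <<'E'
from kin import *
s=rep();F0=seatpose(.5778,-.148,87.5)
Tl=load()[1];Td=ry(Tl,-45);print(Td.round(2))
for m in ([.55,-.17,.30],[.5,-.2,.40]): print(rel(np.array(m),Td).round(3))
c=capture("side");show(c["pixels"][90:230,160:300],4,"side7")
E
```

```text
t 16.2 p [ 0.576  -0.1753  0.1267] q [-43.9  47.8  79.1  32.   87.2  37. ] F [-0.   1.3  3.2] M [0.2  0.13 0.08] open 0.456
meas-cmd mm [-0.7  1.4 -1.2] rot [ 0.07  0.14 -0.16]
[[-0.    1.   -0.04]
 [-0.   -0.04 -1.  ]
 [-1.   -0.    0.  ]]
[-1.18e-01 -2.70e-02 -1.25e-01  0.00e+00 -4.50e+01  0.00e+00]
[ -0.211  -0.076  -0.173   0.    -45.      0.   ]
```

View pics/side7.png

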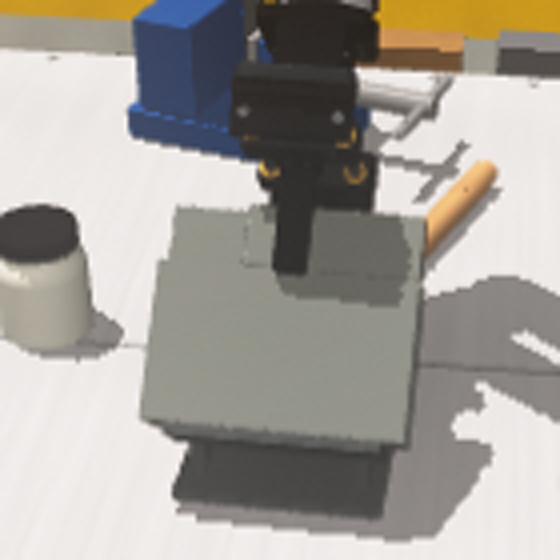

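Emit:
{"op": "play_rows", "data": {"rows": [[[-0.003, 0, -0.003, 0, 0, 0, 0.0], [-0.006, 0, -0.01, 0, 0, 0, 0.0], [-0.01, 0, -0.02, 0, 0, 0, 0.0], [-0.013, 0, -0.032, 0, 0, 0, 0.0], [-0.016, 0, -0.046, 0, 0, 0, 0.0], [-0.019, 0, -0.06, 0, 0, 0, 0.0], [-0.022, 0, -0.072, 0, 0, 0, 0.0], [-0.025, 0, -0.08, 0, 0, 0, 0.0], [-0.025, 0, -0.08, 0, 0, 0, 0.0]]]}}

```text
time_s: 17.15
position: [0.5783, -0.1364, 0.2021]
tcp_rot: [[0.029, 0.999, -0.031], [0.706, -0.042, -0.707], [-0.708, -0.001, -0.707]]
force: [0.3, -0.3, -6.7]
opening: 0.457
```

```bash
python3 - <<'E'
from kin import *
played([-.025,0,-.08,0,0,0])
s=rep()
Tl=load()[1];Td=ry(Tl,-45)
for m in ([.5,-.2,.40],): print(rel(np.array(m),Td).round(3))
c=capture("side");show(c["pixels"][90:230,160:300],4,"side8")
E
```

```text
t 17.15 p [ 0.5783 -0.1364  0.2021] q [-41.3  40.8  80.4  33.4  90.7  41.8] F [ 0.3 -0.3 -6.7] M [-1.49  0.23 -0.03] open 0.457
meas-cmd mm [-0.1  1.3 -0.1] rot [-0.03 -0.   -0.11]
[ -0.186  -0.076  -0.093   0.    -45.      0.   ]
```

View pics/side8.png

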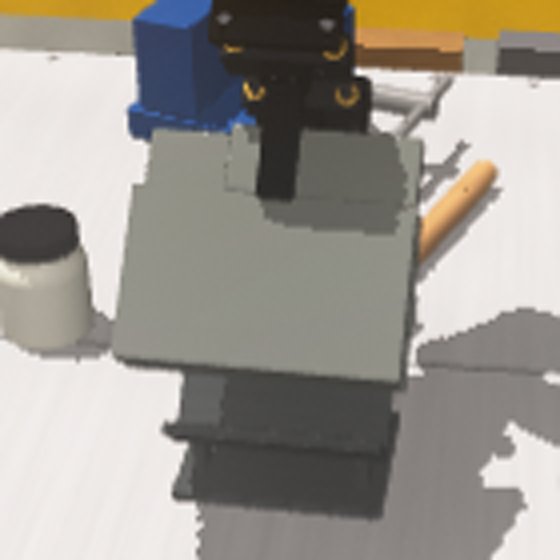

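Emit:
{"op": "play_rows", "data": {"rows": [[[-0.008, -0.003, -0.008, 0, -2, 0, 0.0], [-0.025, -0.009, -0.02, 0, -6, 0, 0.0], [-0.045, -0.017, -0.032, 0, -11, 0, 0.0], [-0.068, -0.027, -0.044, 0, -16, 0, 0.0], [-0.09, -0.037, -0.055, 0, -21.5, 0, 0.0], [-0.112, -0.046, -0.065, 0, -27, 0, 0.0], [-0.134, -0.055, -0.074, 0, -32.5, 0, 0.0], [-0.154, -0.064, -0.082, 0, -37.5, 0, 0.0], [-0.17, -0.07, -0.088, 0, -41.5, 0, 0.0], [-0.181, -0.074, -0.092, 0, -44, 0, 0.0], [-0.186, -0.076, -0.093, 0, -45, 0, 0.0], [-0.186, -0.076, -0.093, 0, -45, 0, 0.0]]]}}

```text
time_s: 18.4
position: [0.499, -0.1984, 0.3976]
tcp_rot: [[-0.005, 0.999, -0.043], [0.004, -0.043, -0.999], [-1.0, -0.005, -0.004]]
force: [-0.1, -0.6, -6.7]
opening: 0.453
```

Emit:
{"op": "play_rows", "data": {"rows": [[[0, 0, 0, -3, 0, 0, 0.0], [0, 0, 0, -9, 0, 0, 0.0], [0, 0, 0, -17, 0, 0, 0.0], [0, 0, 0, -25, 0, 0, 0.0], [0, 0, 0, -33, 0, 0, 0.0], [0, 0, 0, -41, 0, 0, 0.0], [0, 0, 0, -49, 0, 0, 0.0], [0, 0, 0, -57, 0, 0, 0.0], [0, 0, 0, -65, 0, 0, 0.0], [0, 0, 0, -73, 0, 0, 0.0], [0, 0, 0, -81, 0, 0, 0.0], [0, 0, 0, -89, 0, 0, 0.0]]]}}

```text
time_s: 19.6
position: [0.4991, -0.1989, 0.3959]
tcp_rot: [[-0.007, 0.056, 0.998], [0.006, 0.998, -0.056], [-1.0, 0.005, -0.007]]
force: [0.4, -0.6, -7.3]
opening: 0.457
```

Emit:
{"op": "play_rows", "data": {"rows": [[[0, 0, 0, -8, 0, 0, 0.0], [0, 0, 0, -16, 0, 0, 0.0], [0, 0, 0, -24, 0, 0, 0.0], [0, 0, 0, -32, 0, 0, 0.0], [0, 0, 0, -40, 0, 0, 0.0], [0, 0, 0, -48, 0, 0, 0.0], [0, 0, 0, -56, 0, 0, 0.0], [0, 0, 0, -64, 0, 0, 0.0], [0, 0, 0, -72, 0, 0, 0.0], [0, 0, 0, -80, 0, 0, 0.0], [0, 0, 0, -87, 0, 0, 0.0], [0, 0, 0, -91, 0, 0, 0.0]]]}}

```text
time_s: 20.8
position: [0.4992, -0.1989, 0.3959]
tcp_rot: [[-0.007, -0.999, 0.04], [0.006, 0.04, 0.999], [-1.0, 0.007, 0.005]]
force: [-0.3, -0.6, -6.6]
opening: 0.458
```

```bash
python3 - <<'E'
from kin import *
played([-0.186,-0.076,-0.093,0,-45,0]);played([0,0,0,-89,0,0]);played([0,0,0,-91,0,0])
s=rep()
F0=seatpose(.5778,-.148,87.5)
pt=lambda x,y,z:F0[0]+F0[1]@np.array([x,y,z])/1000+.019*F0[1][:,0]
for d,b in((90,-12),(60,-8),):
    t=(pt(-68+b,0,10+d),F0[1]);print(t[0],rel(*t).round(4))
c=capture("side");show(c["pixels"][0:260,80:380],2,"side9")
E
```

```text
t 20.8 p [ 0.4992 -0.1989  0.3959] q [-3.370e+01  1.440e+01  7.980e+01  1.000e-01  8.630e+01 -1.214e+02] F [-0.3 -0.6 -6.6] M [-0.03 -0.02 -0.01] open 0.458
meas-cmd mm [-0.4  1.1 -3.6] rot [-0.21 -0.34  0.39]
[ 0.5790029  -0.12044908  0.19884419] [ 2.00600e-01 -7.58000e-02  8.31000e-02 -2.94000e-02 -4.50414e+01
 -1.70000e-03]
[ 0.57820097 -0.13881636  0.17480256] [ 2.24700e-01 -7.58000e-02  6.47000e-02 -2.94000e-02 -4.50414e+01
 -1.70000e-03]
```

View pics/side9.png

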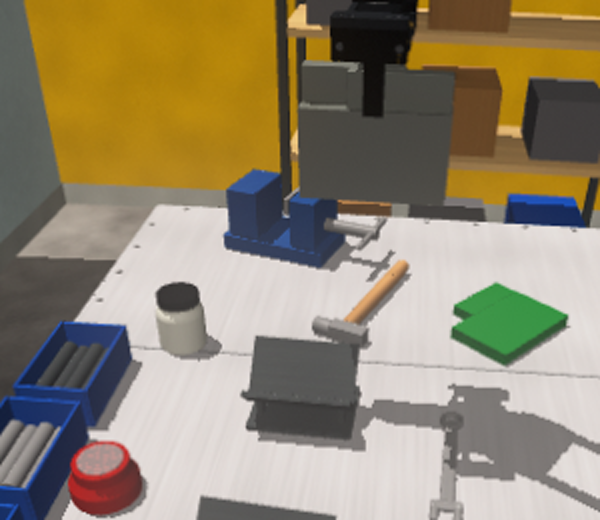

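Emit:
{"op": "play_rows", "data": {"rows": [[[0.005, -0.002, 0.002, 0, -1, 0, 0.0], [0.015, -0.006, 0.006, 0, -4, 0, 0.0], [0.035, -0.013, 0.014, 0, -8, 0, 0.0], [0.055, -0.021, 0.023, 0, -13, 0, 0.0], [0.078, -0.03, 0.032, 0, -18, 0, 0.0], [0.1, -0.038, 0.042, 0, -23, 0, 0.0], [0.123, -0.047, 0.051, 0, -28, 0, 0.0], [0.146, -0.055, 0.06, 0, -33, 0, 0.0], [0.167, -0.063, 0.069, 0, -38, 0, 0.0], [0.185, -0.07, 0.077, 0, -42, 0, 0.0], [0.197, -0.0745, 0.082, 0, -44.5, 0, 0.0], [0.2, -0.076, 0.083, 0, -45, 0, 0.0]]]}}

```text
time_s: 22.05
position: [0.5785, -0.1209, 0.1937]
tcp_rot: [[0.027, -0.999, 0.038], [0.707, 0.046, 0.706], [-0.707, 0.008, 0.707]]
force: [-0.0, -0.7, -7.0]
opening: 0.458
```

```bash
python3 - <<'E'
from kin import *
played([0.2,-0.076,0.083,0,-45,0])
s=rep()
F0=seatpose(.5778,-.148,87.5)
T=s["tcp_rot"];print("grasp in F",(F0[1].T@(s["position"]-.019*T[:,0]-F0[0])*1000).round(1),R.from_matrix(F0[1].T@T).as_rotvec(degrees=True).round(2))
c=capture("side");r=trace("side","full_tray");r2=trace("side","empty_tray")
for q in r[:3]+r2[:3]: print(round(q["p"],2),np.round(q["at"],1),q["mask"].sum())
import pickle;pickle.dump((c,r,r2,s),open("d3.pkl","wb"))
show(c["pixels"][70:230,160:320],3.5,"side10")
E
```

```text
t 22.05 p [ 0.5785 -0.1209  0.1937] q [ -40.2   41.    81.8   33.8   89.  -137.9] F [-0.  -0.7 -7. ] M [-1.49  0.13  0.07] open 0.458
meas-cmd mm [-0.7 -0.4 -5.8] rot [ 0.37 -0.05  0.26]
grasp in F [-76.7   0.4  96. ] [ 0.4  -0.01  0.25]
0.95 [330.2 158.9] 1506
0.71 [373.  339.8] 6206
0.56 [231.7 163.8] 3945
0.72 [208.6 135.1] 286
0.55 [208.6 285.6] 4562
```

View pics/side10.png

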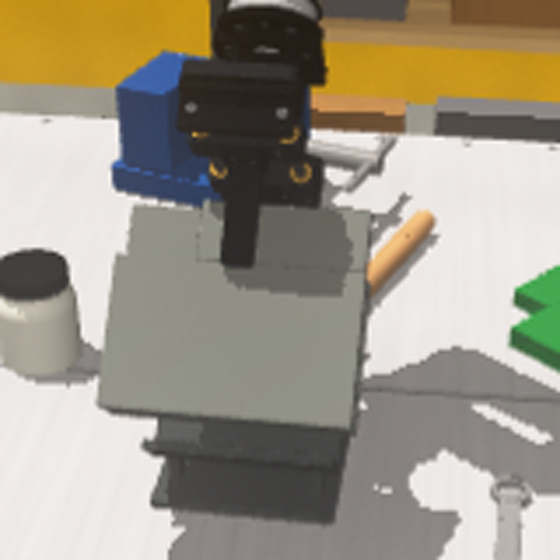

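Emit:
{"op": "play_rows", "data": {"rows": [[[0.001, 0, -0.005, 0, 0, 0, 0.0], [0.003, 0, -0.015, 0, 0, 0, 0.0], [0.003, 0, -0.027, 0, 0, 0, 0.0], [0.003, 0, -0.039, 0, 0, 0, 0.0], [0.003, 0, -0.051, 0, 0, 0, 0.0], [0.003, 0, -0.062, 0, 0, 0, 0.0], [0.003, 0, -0.069, 0, 0, 0, 0.0], [0.003, 0, -0.07, 0, 0, 0, 0.0], [0.003, 0, -0.07, 0, 0, 0, 0.0]]]}}

```text
time_s: 23.1
position: [0.5764, -0.167, 0.146]
tcp_rot: [[0.028, -0.999, 0.033], [0.707, 0.044, 0.705], [-0.706, 0.004, 0.708]]
force: [0.6, 0.1, -6.2]
opening: 0.461
```

```bash
cat > gf.py <<'E'
from kin import *
def gf(F0=seatpose(.5778,-.148,87.5)):
    s=rep();T=s["tcp_rot"];print("grasp in F",(F0[1].T@(s["position"]-.019*T[:,0]-F0[0])*1000).round(1),R.from_matrix(F0[1].T@T).as_rotvec(degrees=True).round(2),"F in F",(F0[1].T@s["force"]).round(1)); return s
E
python3 - <<'E'
from gf import *
played([0.003,0,-0.07,0,0,0]);gf()
c=capture("side");show(c["pixels"][90:230,160:300],4,"side11")
E
```

```text
t 23.1 p [ 0.5764 -0.167   0.146 ] q [ -43.3   46.1   79.5   32.3   88.2 -141.8] F [ 0.6  0.1 -6.2] M [-1.44  0.09  0.04] open 0.461
meas-cmd mm [-0.7  0.9 -1.8] rot [ 0.12 -0.12  0.15]
grasp in F [-75.6   0.5  29.7] [ 0.14 -0.08  0.14] F in F [ 4.4 -0.6 -4.3]
```

View pics/side11.png

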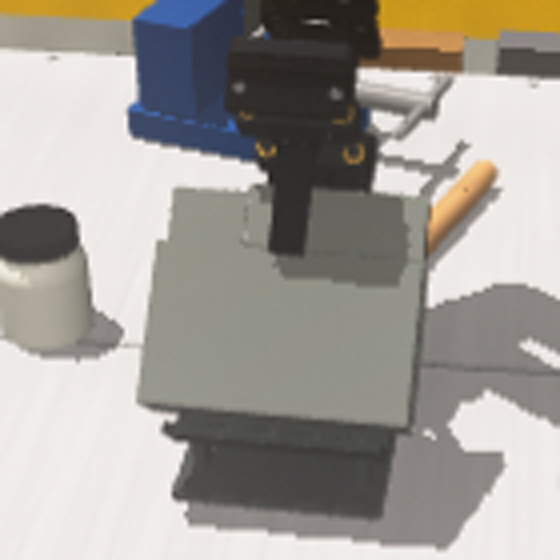

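Emit:
{"op": "play_rows", "data": {"rows": [[[0.001, 0, -0.006, 0, 0, 0, 0.0], [0.002, 0, -0.011, 0, 0, 0, 0.0], [0.002, 0, -0.015, 0, 0, 0, 0.0], [0.002, 0, -0.0175, 0, 0, 0, 0.0], [0.002, 0, -0.0185, 0, 0, 0, 0.0], [0.002, 0, -0.0185, 0, 0, 0, 0.0]]]}}

```text
time_s: 23.75
position: [0.5758, -0.1788, 0.1315]
tcp_rot: [[0.028, -0.999, 0.033], [0.707, 0.044, 0.706], [-0.707, 0.003, 0.708]]
force: [-0.3, -0.1, -6.8]
opening: 0.457
```

```bash
python3 - <<'E'
from gf import *
played([0.002,0,-0.0185,0,0,0]);gf()
E
```

```text
t 23.75 p [ 0.5758 -0.1788  0.1315] q [ -44.1   47.5   78.7   31.9   87.8 -142.7] F [-0.3 -0.1 -6.8] M [-1.46  0.04  0.01] open 0.457
meas-cmd mm [-0.7  0.8 -1.8] rot [ 0.11 -0.08  0.15]
grasp in F [-73.7   0.6  11.1] [ 0.13 -0.04  0.14] F in F [ 4.8  0.3 -4.9]
```

Emit:
{"op": "play_rows", "data": {"rows": [[[0, 0, -0.001, 0, 0, 0, 0.0], [0.001, 0, -0.002, 0, 0, 0, 0.0], [0.002, 0, -0.002, 0, 0, 0, 0.0], [0.0035, 0, -0.002, 0, 0, 0, 0.0], [0.0045, 0, -0.002, 0, 0, 0, 0.0], [0.0045, 0, -0.002, 0, 0, 0, 0.0]]]}}

```text
time_s: 24.35
position: [0.5761, -0.1761, 0.1276]
tcp_rot: [[0.028, -0.999, 0.032], [0.708, 0.043, 0.705], [-0.706, 0.003, 0.709]]
force: [1.0, 1.6, -1.8]
opening: 0.458
```

```bash
python3 - <<'E'
from gf import *
played([0.0045,0,-0.002,0,0,0]);gf()
c=capture("side");show(c["pixels"][90:230,160:300],4,"side12")
E
```

```text
t 24.35 p [ 0.5761 -0.1761  0.1276] q [ -43.9   47.8   79.    32.    87.4 -143. ] F [ 1.   1.6 -1.8] M [-0.41 -0.09 -0.  ] open 0.458
meas-cmd mm [-0.5  1.7 -1.1] rot [ 0.07 -0.17  0.15]
grasp in F [-69.1   0.5  10.2] [ 0.09 -0.13  0.14] F in F [ 2.4 -0.9 -0.2]
```

View pics/side12.png

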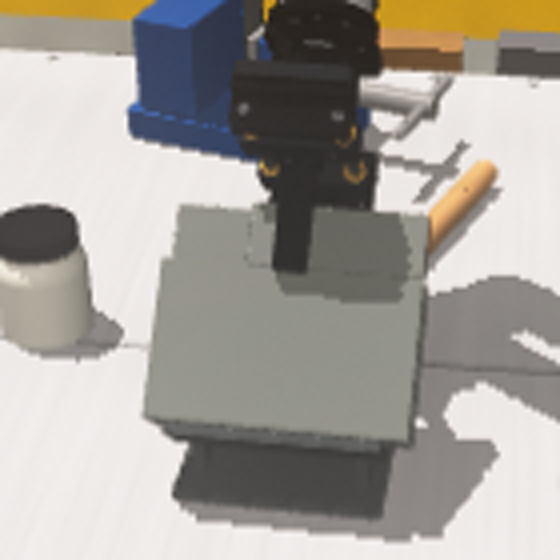

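Emit:
{"op": "play_rows", "data": {"rows": [[[0.001, 0, -0.0005, 0, 0, 0, 0.0], [0.0025, 0, -0.0005, 0, 0, 0, 0.0], [0.0025, 0, -0.0005, 0, 0, 0, 0.0]]]}}

```text
time_s: 24.7
position: [0.5762, -0.1753, 0.1267]
tcp_rot: [[0.029, -0.999, 0.032], [0.708, 0.043, 0.704], [-0.705, 0.002, 0.709]]
force: [0.1, 0.9, 6.1]
opening: 0.459
```

```bash
python3 - <<'E'
from gf import *
played([0.0025,0,-0.0005,0,0,0]);gf()
E
```

```text
t 24.7 p [ 0.5762 -0.1753  0.1267] q [ -43.9   47.9   79.1   32.1   87.2 -143. ] F [0.1 0.9 6.1] M [0.47 0.1  0.13] open 0.459
meas-cmd mm [-0.4  1.1  0. ] rot [ 0.04 -0.2   0.11]
grasp in F [-67.8   0.3  10.1] [ 0.07 -0.16  0.1 ] F in F [-3.7 -0.1  5. ]
```

Emit:
{"op": "play_rows", "data": {"rows": [[[0, 0, 0, 0, 0, 0, 0.087], [0, 0, 0, 0, 0, 0, 0.087], [0, 0, 0, 0, 0, 0, 0.087], [0, 0, 0, 0, 0, 0, 0.087], [0, 0, 0, 0, 0, 0, 0.087], [-0.01, 0, 0, 0, 0, 0, 0.087], [-0.04, 0, 0, 0, 0, 0, 0.087], [-0.08, 0, 0, 0, 0, 0, 0.087], [-0.1, 0, 0, 0, 0, 0, 0.087], [-0.1, 0, 0, 0, 0, 0, 0.087]]]}}

```text
time_s: 25.7
position: [0.5742, -0.2499, 0.198]
tcp_rot: [[0.034, -0.999, 0.031], [0.703, 0.046, 0.71], [-0.711, -0.002, 0.704]]
force: [-0.1, -0.4, -0.2]
opening: 0.996
```

```bash
python3 - <<'E'
from gf import *
from fit import *
import pickle
played([-0.1,0,0,0,0,0]);gf()
F=seatpose(.5778,-.148,87.5)
T=(F[0]+F[1]@(np.array([-78.5,58,20])/1000)+.019*F[1][:,0],F[1])
print("to grasp",rel(*T).round(4))
E2=seatpose(.5843,.1548,84.5)
# full tray face down on spare: x=X, y=-Y,z=-Z ; grasp at tray(-78.5,-58,0) -> frame (-78.5,58,0)
T2=(E2[0]+E2[1]@(np.array([-78.5,58,0])/1000)+.019*E2[1][:,0],E2[1])
P,_=model();up=(T[0]+F[1][:,2]*.12-F[1][:,0]*.02,F[1]);u2=(T2[0]+E2[1][:,2]*.08-E2[1][:,0]*.01,E2[1])
path([load(),T,up,u2,T2],read_state()["joint_positions"],P)
c=capture("side")
r=trace("side","full_tray");r2=trace("side","empty_tray")
for q in r[:3]+r2[:3]: print(round(q["p"],2),np.round(q["at"],1),q["mask"].sum())
pickle.dump((c,r,r2),open("d4.pkl","wb"));show(c["pixels"][110:230,160:290],6,"side13")
c=capture("top");show(c["pixels"][85:245,180:380],3.5,"top13")
E
```

```text
t 25.7 p [ 0.5742 -0.2499  0.198 ] q [ -48.2   45.4   70.3   29.9   98.3 -140.4] F [-0.1 -0.4 -0.2] M [-0.42  0.03 -0.01] open 0.996
meas-cmd mm [ 0.6 -2.9  0.6] rot [-0.01  0.25 -0.17]
grasp in F [-171.    -0.8    7.9] [ 0.02  0.29 -0.18] F in F [-0.1  0.1 -0.4]
to grasp [ 0.09    0.0581  0.0106 -0.0271 -0.0414  0.0094]
[ 0.519 -0.173  0.141] [ -47.4   43.8   86.6   30.2   85.4 -147.3] ok []
[ 0.522 -0.103  0.24 ] [ -42.5   33.6   89.2   32.8   90.  -139.9] ok []
[0.527 0.168 0.191] [ -17.9   32.3  104.9   49.4   65.5 -133.1] ok []
[0.523 0.118 0.127] [ -23.4   39.1  106.4   49.2   62.7 -142.6] ok []
0.92 [370.2 338. ] 6363
0.87 [329.4 159.8] 1481
0.53 [235.4 171.7] 3443
0.88 [216.1 146.7] 255
```

View pics/side13.png

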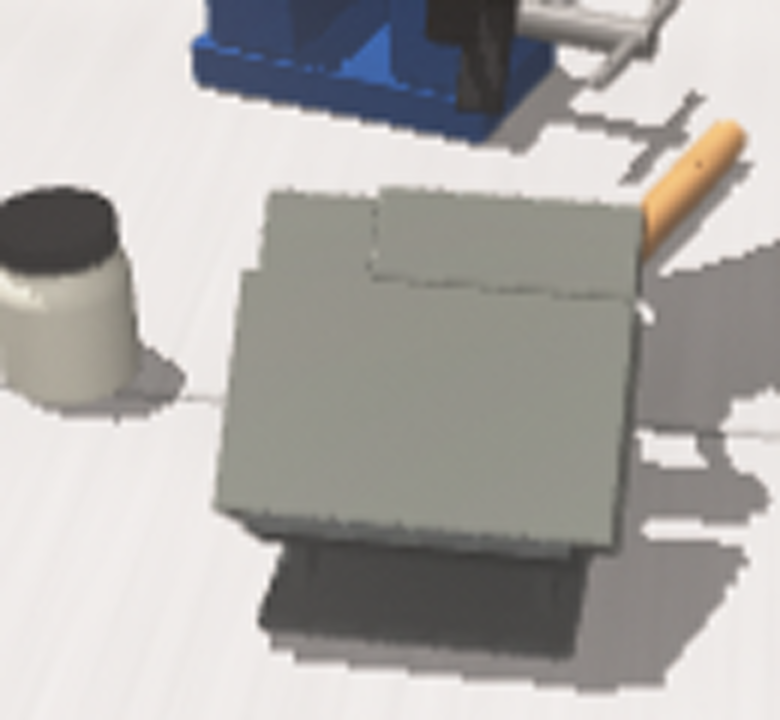

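View pics/top13.png

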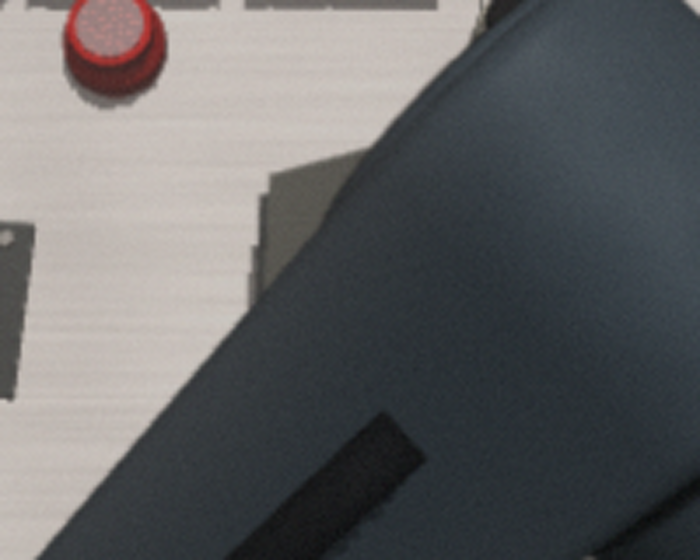

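Emit:
{"op": "play_rows", "data": {"rows": [[[-0.005, 0.03, 0.005, 0, 0, 0, 0.087], [-0.005, 0.058, 0.01, 0, 0, 0, 0.087], [0.0, 0.058, 0.011, 0, 0, 0, 0.087], [0.03, 0.058, 0.011, 0, 0, 0, 0.087], [0.06, 0.058, 0.011, 0, 0, 0, 0.087], [0.08, 0.058, 0.011, 0, 0, 0, 0.087], [0.09, 0.058, 0.011, 0, 0, 0, 0.087], [0.09, 0.058, 0.011, 0, 0, 0, 0.087], [0.09, 0.058, 0.011, 0, 0, 0, 0.087]]]}}

```text
time_s: 26.8
position: [0.5187, -0.1725, 0.14]
tcp_rot: [[0.028, -0.999, 0.032], [0.707, 0.043, 0.706], [-0.707, 0.003, 0.707]]
force: [-0.0, -1.0, 0.7]
opening: 1.0
```

```bash
python3 - <<'E'
from gf import *
played([0.09,.058,0.011,0,0,0]);gf()
c=capture("side");show(c["pixels"][90:230,160:300],4,"side14")
E
```

```text
t 26.8 p [ 0.5187 -0.1725  0.14  ] q [ -47.3   44.    86.6   30.1   85.4 -147.2] F [-0.  -1.   0.7] M [-0.4  -0.03 -0.05] open 1.0
meas-cmd mm [-0.1  0.6 -1.5] rot [ 0.06 -0.04  0.15]
grasp in F [-77.   58.   19.7] [ 0.08 -0.    0.14] F in F [-1.2 -0.  -0.2]
```

View pics/side14.png

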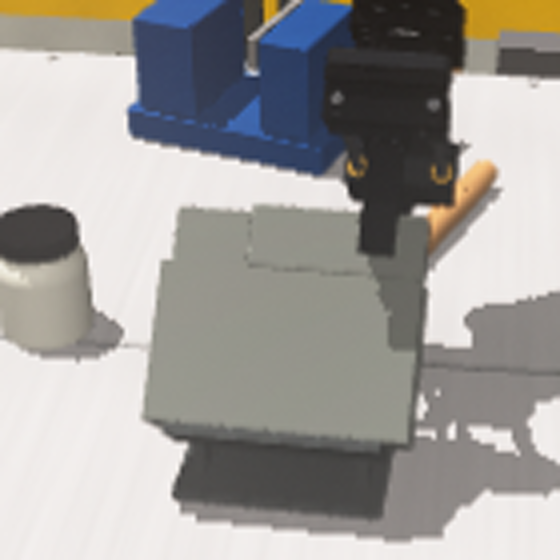

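Closing on the top tray alone.

Emit:
{"op": "play_rows", "data": {"rows": [[[0, 0, 0, 0, 0, 0, 0.0], [0, 0, 0, 0, 0, 0, 0.0], [0, 0, 0, 0, 0, 0, 0.0], [0, 0, 0, 0, 0, 0, 0.0], [0, 0, 0, 0, 0, 0, 0.0], [0, 0, 0, 0, 0, 0, 0.0], [0, 0, 0, 0, 0, 0, 0.0], [0, 0, 0, 0, 0, 0, 0.0], [0, 0, 0, 0, 0, 0, 0.0], [0, 0, 0, 0, 0, 0, 0.0], [0, 0, 0, 0, 0, 0, 0.0], [0, 0, 0, 0, 0, 0, 0.0]]]}}

```text
time_s: 28.05
position: [0.5181, -0.1721, 0.14]
tcp_rot: [[0.028, -0.999, 0.033], [0.707, 0.043, 0.706], [-0.707, 0.003, 0.708]]
force: [-0.3, -0.2, -0.1]
opening: 0.227
```

```bash
python3 - <<'E'
from gf import *
gf()
E
```

```text
t 28.05 p [ 0.5181 -0.1721  0.14  ] q [ -47.3   43.9   86.7   30.1   85.4 -147.2] F [-0.3 -0.2 -0.1] M [-0.33 -0.09  0.06] open 0.227
meas-cmd mm [-0.7  1.  -1.5] rot [ 0.08 -0.08  0.16]
grasp in F [-76.8  58.5  20. ] [ 0.11 -0.04  0.15] F in F [-0.1  0.3 -0.3]
```

Emit:
{"op": "play_rows", "data": {"rows": [[[0, 0, 0.002, 0, 0, 0, 0.0], [0, 0, 0.006, 0, 0, 0, 0.0], [0, 0, 0.012, 0, 0, 0, 0.0], [0, 0, 0.02, 0, 0, 0, 0.0], [0, 0, 0.03, 0, 0, 0, 0.0], [0, 0, 0.042, 0, 0, 0, 0.0], [0, 0, 0.056, 0, 0, 0, 0.0], [0, 0, 0.07, 0, 0, 0, 0.0], [0, 0, 0.08, 0, 0, 0, 0.0]]]}}

```text
time_s: 28.95
position: [0.5207, -0.1145, 0.1978]
tcp_rot: [[0.028, -0.999, 0.032], [0.707, 0.042, 0.706], [-0.707, 0.003, 0.707]]
force: [-0.2, 0.6, -1.7]
opening: 0.227
```

```bash
python3 - <<'E'
from gf import *
played([0,0,.08,0,0,0]);gf()
c=capture("side");show(c["pixels"][70:230,160:320],3.5,"side15")
E2=seatpose(.5843,.1548,84.5)
for p in ([.50,0.0,.36],[.50,.10,.33]):print(rel(np.array(p),E2[1]).round(3))
E
```

```text
t 28.95 p [ 0.5207 -0.1145  0.1978] q [ -43.3   37.3   89.9   32.3   86.7 -142.8] F [-0.2  0.6 -1.7] M [-0.71  0.14  0.04] open 0.227
meas-cmd mm [-0.5  2.1 -0.2] rot [ 0.03 -0.06  0.17]
grasp in F [-76.9  58.4 101.7] [ 0.06 -0.02  0.16] F in F [ 1.6  0.2 -0.8]
[-0.033  0.026  0.196  2.095 -0.042 -2.111]
[ 0.059  0.031  0.246  2.095 -0.042 -2.111]
```

View pics/side15.png

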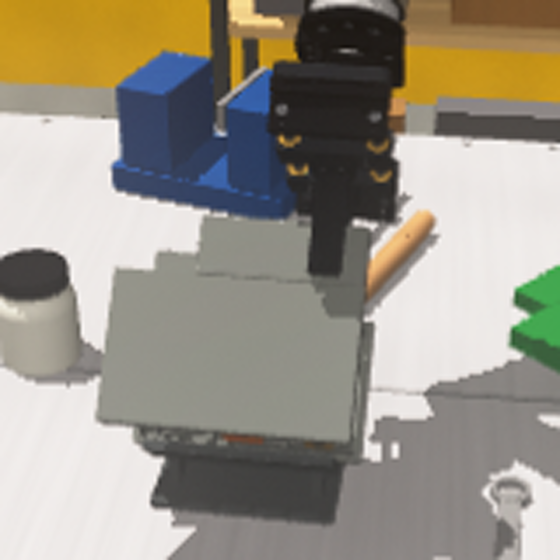

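```bash
python3 - <<'E'
from gf import *
E2=seatpose(.5843,.1548,84.5)
g=lambda x,y,z:E2[0]+E2[1]@(np.array([x,y,z])/1000)+.019*E2[1][:,0]
for w in((-87,58,120),(-83,58,90),):
    t=g(*w);print(t.round(3),rel(t,E2[1]).round(4))
P,_=model();a=load();b=(np.array([.515,0.02,.33]),E2[1]);print(rel(*b).round(4))
path([a,b,(g(-83,58,90),E2[1])],read_state()["joint_positions"],P)
E
```

```text
[0.53  0.197 0.218] [ 0.2075  0.005   0.236   2.095  -0.0417 -2.1111]
[0.528 0.179 0.194] [ 0.2116  0.006   0.206   2.095  -0.0417 -2.1111]
[ 0.0028  0.0123  0.1896  2.095  -0.0417 -2.1111]
[0.515 0.02  0.33 ] [ -33.6   21.7   94.3   38.6   89.4 -127.6] ok []
[0.528 0.179 0.194] [ -16.7   31.9  104.8   49.9   65.1 -132.1] ok []
```

Emit:
{"op": "play_rows", "data": {"rows": [[[0, 0.001, 0.015, 0.1, 0, -0.1, 0.0], [0, 0.003, 0.045, 0.4, 0, -0.4, 0.0], [0, 0.006, 0.08, 0.8, 0, -0.8, 0.0], [0.002, 0.009, 0.12, 1.2, 0, -1.2, 0.0], [0.005, 0.011, 0.155, 1.6, 0, -1.6, 0.0], [0.02, 0.012, 0.185, 2, 0, -2, 0.0], [0.045, 0.012, 0.2, 2.1, 0, -2.1, 0.0], [0.08, 0.01, 0.21, 2.1, 0, -2.1, 0.0], [0.115, 0.009, 0.215, 2.1, 0, -2.1, 0.0], [0.15, 0.008, 0.22, 2.1, 0, -2.1, 0.0], [0.175, 0.007, 0.22, 2.1, 0, -2.1, 0.0], [0.19, 0.006, 0.22, 2.1, 0, -2.1, 0.0]]]}}

```text
time_s: 30.2
position: [0.5259, 0.1761, 0.2171]
tcp_rot: [[0.062, -0.996, 0.07], [0.705, 0.093, 0.703], [-0.706, 0.006, 0.708]]
force: [-0.1, 0.3, -0.4]
opening: 0.223
```

Emit:
{"op": "play_rows", "data": {"rows": [[[0.0, 0, 0, 0, 0, 0, 0.0], [0.0, 0, 0, 0, 0, 0, 0.0], [0.0, 0, 0, 0, 0, 0, 0.0]]]}}

```text
time_s: 30.5
position: [0.5283, 0.1731, 0.2187]
tcp_rot: [[0.067, -0.995, 0.069], [0.704, 0.096, 0.704], [-0.707, 0.001, 0.707]]
force: [0.2, 0.3, -2.8]
opening: 0.226
```

```bash
python3 - <<'E'
from gf import *
E2=seatpose(.5843,.1548,84.5)
played([0.19,.006,.22,2.1,0,-2.1]);s=gf(E2)
import pickle
D={}
for n in("side","top"):
    c=capture(n);D[n]=c
    for t in("full_tray","empty_tray","latch","pin","spring"):
        D[n,t]=trace(n,t);print(n,t,[(round(q["p"],2),np.round(q["at"],1),int(q["mask"].sum())) for q in D[n,t][:3]])
D["s"]=s;pickle.dump(D,open("d5.pkl","wb"))
show(D["side"]["pixels"][90:340,110:330],2.4,"side16");show(D["top"]["pixels"][85:245,120:340],3.5,"top16")
E
```

```text
t 30.5 p [0.5283 0.1731 0.2187] q [ -17.3   29.5  103.7   48.4   67.8 -129.5] F [ 0.2  0.3 -2.8] M [-0.64  0.15  0.01] open 0.226
meas-cmd mm [ 0.3 -0.2 -0.3] rot [ 0.06 -0.04  0.02]
grasp in F [-104.5   57.5  103.7] [0.07 0.   0.03] F in F [ 2.2 -0.2 -1.8]
side full_tray [(0.89, array([199.9, 244.5]), 7488), (0.86, array([330.8, 160.6]), 1451), (0.85, array([371.8, 340. ]), 6353)]
side empty_tray [(0.55, array([216. , 179.9]), 735)]
side latch []
side pin [(0.54, array([251.6, 192.7]), 29)]
side spring [(0.42, array([209.7, 181.2]), 134)]
top full_tray [(0.7, array([369.4, 277.9]), 3416), (0.65, array([132.6, 133.8]), 1032)]
top empty_tray [(0.95, array([291. , 156.8]), 1962)]
top latch [(0.91, array([273.4, 161.1]), 454)]
top pin [(0.57, array([275.3, 187.5]), 271)]
top spring [(0.73, array([276.9, 143.5]), 182)]
```

View pics/side16.png

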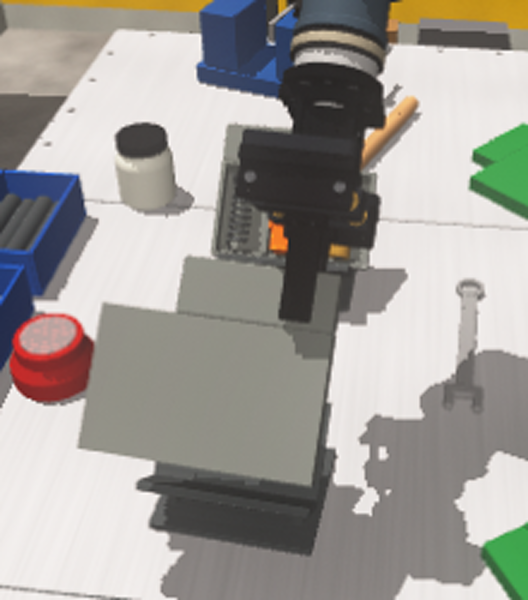

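View pics/top16.png

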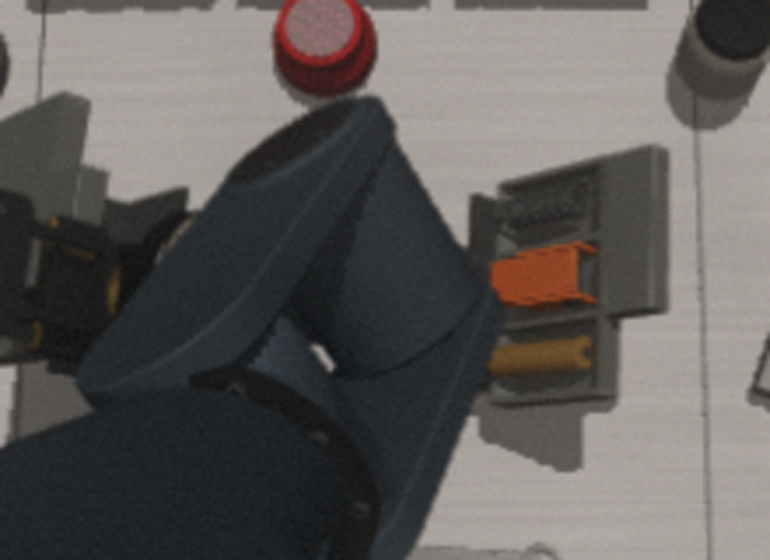

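Emit:
{"op": "play_rows", "data": {"rows": [[[0.008, 0, -0.01, 0, 0, 0, 0.0], [0.017, 0, -0.025, 0, 0, 0, 0.0], [0.022, 0, -0.042, 0, 0, 0, 0.0], [0.023, 0, -0.058, 0, 0, 0, 0.0], [0.023, 0, -0.072, 0, 0, 0, 0.0], [0.023, 0, -0.084, 0, 0, 0, 0.0], [0.023, 0, -0.092, 0, 0, 0, 0.0], [0.023, 0, -0.096, 0, 0, 0, 0.0], [0.023, 0, -0.096, 0, 0, 0, 0.0], [0.023, 0, -0.096, 0, 0, 0, 0.0]]]}}

```text
time_s: 32.1
position: [0.5223, 0.1229, 0.1341]
tcp_rot: [[0.065, -0.995, 0.069], [0.704, 0.095, 0.703], [-0.707, 0.003, 0.707]]
force: [0.2, 1.5, -0.9]
opening: 0.228
```

```bash
python3 - <<'E'
from gf import *
from fit import *
import pickle
E2=seatpose(.5843,.1548,84.5)
played([0.023,0,-.096,0,0,0]);s=gf(E2)
c=capture("side");r=trace("side","full_tray");print([(round(q["p"],2),np.round(q["at"],1),int(q["mask"].sum())) for q in r[:3]])
q=[q for q in r if np.hypot(*(np.array(q["at"])-[210,265]))<40][0]
im=c["pixels"];blk=(im.max(2)<60).astype(np.uint8);w=1-cv2.dilate(blk,np.ones((5,5))).astype(float)
T=s["tcp_rot"];Rl=T@np.diag([1,-1,-1.]);g=s["position"]-.019*T[:,0]
def f(v):
    R2=T@R.from_rotvec([0,0,v[2]],degrees=True).as_matrix()@np.diag([1,-1,-1.])
    return g+T@np.array([v[0],v[1],0])/1000-R2@(np.array([-76.8,-58.5,0])/1000),R2
v,fv=fitw([(c,q["mask"].astype(float),w)],(0,0,0),f,(3,3,2));L=f(v);print(v.round(2),fv)
Es=seatpose(.584,.154,84.3)
print("tray in spare (side fit) mm",(Es[1].T@(L[0]-Es[0])*1000).round(1))
a=im.copy();wire(a,c,*L);show(a[190:330,140:290],5,"side17")
E
```

```text
t 32.1 p [0.5223 0.1229 0.1341] q [ -23.    38.3  106.3   49.1   63.1 -141.6] F [ 0.2  1.5 -0.9] M [-0.62  0.18  0.01] open 0.228
meas-cmd mm [-0.8  1.  -0.8] rot [ 0.08 -0.07  0.14]
grasp in F [-80.3  58.6   8.1] [ 0.08 -0.03  0.15] F in F [ 1.7 -0.   0.4]
[(0.9, array([330.4, 160.4]), 1489), (0.89, array([371.8, 339.3]), 6388), (0.57, array([211. , 257.7]), 5778)]
[ 0.47  1.55 -0.45] 145.36470588235292
tray in spare (side fit) mm [-2.8  1.1  8.6]
```

View pics/side17.png

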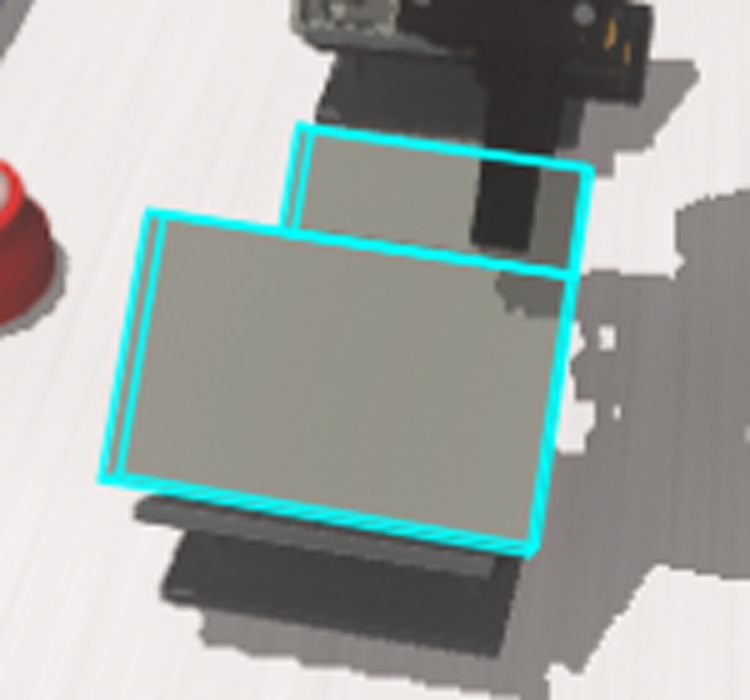

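Emit:
{"op": "play_rows", "data": {"rows": [[[0, 0, -0.003, 0, 0, 0, 0.0], [0, 0, -0.006, 0, 0, 0, 0.0], [0, 0, -0.008, 0, 0, 0, 0.0], [0.001, 0, -0.0085, 0, 0, 0, 0.0], [0.002, 0, -0.009, 0, 0, 0, 0.0], [0.003, 0, -0.009, 0, 0, 0, 0.0], [0.0035, 0, -0.009, 0, 0, 0, 0.0]]]}}

```text
time_s: 32.9
position: [0.522, 0.1191, 0.1257]
tcp_rot: [[0.065, -0.995, 0.069], [0.705, 0.095, 0.702], [-0.706, 0.003, 0.708]]
force: [-0.6, -3.7, 8.0]
opening: 0.223
```

```bash
python3 - <<'E'
from gf import *
E2=seatpose(.5843,.1548,84.5)
played([0.0035,0,-.009,0,0,0]);s=gf(E2)
E
```

```text
t 32.9 p [0.522  0.1191 0.1257] q [ -23.4   39.3  106.4   49.3   62.7 -142.7] F [-0.6 -3.7  8. ] M [0.27 0.07 0.24] open 0.223
meas-cmd mm [-0.7  1.1 -0.4] rot [ 0.06 -0.15  0.14]
grasp in F [-77.1  58.5  -0.5] [ 0.06 -0.11  0.15] F in F [-8.3  0.2  3. ]
```

Seated against plate and ledge (3 N normal, 8 N from the ledge). Release and retreat.

Emit:
{"op": "play_rows", "data": {"rows": [[[0, 0, 0, 0, 0, 0, 0.087], [0, 0, 0, 0, 0, 0, 0.087], [0, 0, 0, 0, 0, 0, 0.087], [0, 0, 0, 0, 0, 0, 0.087], [0, 0, 0, 0, 0, 0, 0.087], [0, 0, 0, 0, 0, 0, 0.087], [0, 0, 0, 0, 0, 0, 0.087], [0, 0, 0, 0, 0, 0, 0.087], [-0.02, 0, 0, 0, 0, 0, 0.087], [-0.06, 0, 0, 0, 0, 0, 0.087], [-0.1, 0, 0, 0, 0, 0, 0.087], [-0.1, 0, 0, 0, 0, 0, 0.087]]]}}

```text
time_s: 34.1
position: [0.5181, 0.0448, 0.198]
tcp_rot: [[0.073, -0.995, 0.067], [0.701, 0.099, 0.706], [-0.71, -0.005, 0.705]]
force: [-0.3, -0.1, -0.4]
opening: 0.994
```

```bash
python3 - <<'E'
from gf import *
played([-0.1,0,0,0,0,0]);s=gf(seatpose(.5843,.1548,84.5))
P,_=model();c=load();print(rel(np.array([.38,-.12,.42]),c[1]).round(3))
path([c,(np.array([.38,-.12,.42]),c[1])],s["joint_positions"],P)
c=capture("side");show(c["pixels"][130:330,130:290],3,"side18")
E
```

```text
t 34.1 p [0.5181 0.0448 0.198 ] q [ -31.1   32.3  102.4   41.7   73.4 -138.2] F [-0.3 -0.1 -0.4] M [-0.44  0.05  0.01] open 0.994
meas-cmd mm [ 2.1 -2.9  1.1] rot [-0.07  0.16 -0.32]
grasp in F [-180.8   55.5   -2. ] [-0.06  0.2  -0.31] F in F [ 0.2  0.3 -0.4]
[-0.285  0.119  0.03   0.     0.     0.   ]
[ 0.38 -0.12  0.42] [ -56.    12.7   92.3   28.6  110.1 -139.2] ok []
```

View pics/side18.png

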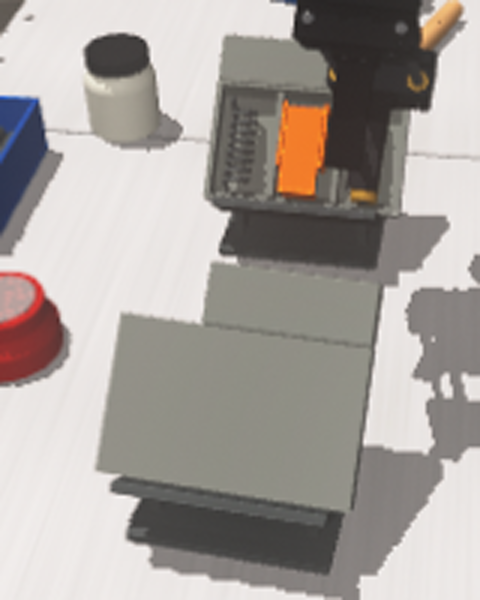

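```bash
python3 - <<'E'
from gf import *
c=load();s=read_state();P,_=model()
u=(c[0]+np.array([-.02,0,.17]),c[1]);v=(np.array([.365,.195,.38]),c[1])
a=np.radians(69.44);z=-np.array([np.cos(a),np.sin(a),0]);x=np.array([0,0,-1.]);T=np.c_[x,np.cross(z,x),z]
z2=-z;T2=np.c_[x,np.cross(z2,x),z2]
print(rel(*u).round(3),rel(*v).round(3),rel(np.array([.219,.5,.35]),T).round(1),rel(np.array([.219,.5,.35]),T2).round(3))
path([c,u,v,(np.array([.219,.5,.35]),T2)],s["joint_positions"],P)
E
```

```text
[-0.122  0.02   0.119  0.     0.     0.   ] [-0.036  0.164  0.223  0.     0.     0.   ] [   0.2    0.3    0.4 -153.3    8.4   63.4] [ 0.19   0.339  0.407 14.278 44.692 -5.919]
[0.496 0.048 0.367] [ -32.1   17.    95.2   39.2   91.5 -124.1] ok []
[0.365 0.195 0.38 ] [ -22.1    1.7  112.7   42.9   83.8 -118.6] ok []
[0.219 0.5   0.35 ] [ 54.6  16.7  83.5   0.   79.8 -14.8] ok []
```

Emit:
{"op": "play_rows", "data": {"rows": [[[-0.03, 0.005, 0.03, 0, 0, 0, 0.087], [-0.06, 0.01, 0.06, 0, 0, 0, 0.087], [-0.09, 0.015, 0.09, 0, 0, 0, 0.087], [-0.12, 0.02, 0.12, 0, 0, 0, 0.087], [-0.12, 0.02, 0.12, 0, 0, 0, 0.087], [-0.1, 0.06, 0.15, 0, 0, 0, 0.087], [-0.08, 0.1, 0.18, 0, 0, 0, 0.087], [-0.06, 0.14, 0.2, 0, 0, 0, 0.087], [-0.036, 0.164, 0.223, 0, 0, 0, 0.087], [-0.036, 0.164, 0.223, 0, 0, 0, 0.087], [-0.036, 0.164, 0.223, 0, 0, 0, 0.087], [-0.036, 0.164, 0.223, 0, 0, 0, 0.087]]]}}

```text
time_s: 35.35
position: [0.3659, 0.1953, 0.3788]
tcp_rot: [[0.064, -0.995, 0.07], [0.704, 0.095, 0.703], [-0.707, 0.004, 0.707]]
force: [0.3, -1.0, -0.4]
opening: 1.004
```

```bash
python3 - <<'E'
from gf import *
played([-0.036,0.164,.223,0,0,0]);s=rep()
a=np.radians(69.44);z=np.array([np.cos(a),np.sin(a),0]);x=np.array([0,0,-1.]);T2=np.c_[x,np.cross(z,x),z]
print(rel(np.array([.219,.5,.35]),T2).round(3))
E
```

```text
t 35.35 p [0.3659 0.1953 0.3788] q [ -22.     2.   112.7   43.    83.7 -118.6] F [ 0.3 -1.  -0.4] M [-0.47 -0.02  0.  ] open 1.004
meas-cmd mm [ 0.5  0.1 -1.2] rot [ 0.12 -0.05  0.18]
[ 0.226  0.175  0.184 14.278 44.692 -5.919]
```

Emit:
{"op": "play_rows", "data": {"rows": [[[0.226, 0.175, 0.184, 14.3, 44.7, -5.9, 0.087], [0.226, 0.175, 0.184, 14.3, 44.7, -5.9, 0.087], [0.226, 0.175, 0.184, 14.3, 44.7, -5.9, 0.087], [0.226, 0.175, 0.184, 14.3, 44.7, -5.9, 0.087], [0.226, 0.175, 0.184, 14.3, 44.7, -5.9, 0.087], [0.226, 0.175, 0.184, 14.3, 44.7, -5.9, 0.087], [0.226, 0.175, 0.184, 14.3, 44.7, -5.9, 0.087], [0.226, 0.175, 0.184, 14.3, 44.7, -5.9, 0.087], [0.226, 0.175, 0.184, 14.3, 44.7, -5.9, 0.087], [0.226, 0.175, 0.184, 14.3, 44.7, -5.9, 0.087], [0.226, 0.175, 0.184, 14.3, 44.7, -5.9, 0.087], [0.226, 0.175, 0.184, 14.3, 44.7, -5.9, 0.087]]]}}

```text
time_s: 36.55
position: [0.2195, 0.5, 0.3494]
tcp_rot: [[-0.004, -0.936, 0.352], [-0.001, 0.352, 0.936], [-1.0, 0.004, -0.002]]
force: [0.2, -0.4, -1.1]
opening: 1.006
```

```bash
python3 - <<'E'
from gf import *
from fit import *
import pickle
s=rep();D={}
D0=pickle.load(open("d0.pkl","rb"))
for n in("side","top"):
    c=capture(n);D[n]=c
    for t in("full_tray","empty_tray","latch","pin","spring","magnifier"):
        D[n,t]=trace(n,t);print(n,t,[(round(q["p"],2),np.round(q["at"],1),int(q["mask"].sum())) for q in D[n,t][:4]])
pickle.dump(D,open("d6.pkl","wb"))
show(D["side"]["pixels"][125:325,110:280],3,"side19");show(D["top"]["pixels"][80:215,125:325],4,"top19")
E
```

```text
t 36.55 p [0.2195 0.5    0.3494] q [ 54.5  16.8  83.4   0.2  79.9 -15. ] F [ 0.2 -0.4 -1.1] M [ 0.04 -0.01  0.01] open 1.006
meas-cmd mm [-145.9  304.9  -30.5] rot [14.42 44.78 -5.72]
side full_tray [(0.88, array([371.5, 339.1]), 6191), (0.77, array([331.7, 158.8]), 1444), (0.75, array([215. , 258.3]), 5920), (0.62, array([230.9, 165.5]), 2245)]
side empty_tray [(0.88, array([232.7, 165.4]), 2281)]
side latch [(0.79, array([228.2, 181. ]), 478)]
side pin [(0.65, array([250.7, 181.5]), 302)]
side spring [(0.65, array([207.1, 176.8]), 136)]
side magnifier [(0.83, array([134.6, 235.5]), 1055)]
top full_tray [(0.9, array([135.4, 285.2]), 3280), (0.89, array([161.7, 163.9]), 2307), (0.82, array([369. , 279.7]), 3381)]
top empty_tray [(0.92, array([292.2, 157.4]), 2266)]
top latch []
top pin [(0.5, array([274.4, 186.8]), 292)]
top spring [(0.6, array([277.7, 141.9]), 242)]
top magnifier [(0.88, array([208.5,  96.4]), 768)]
```

View pics/side19.png

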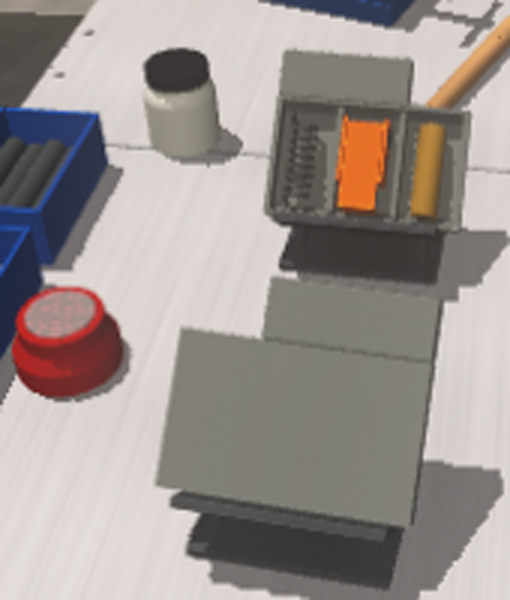

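View pics/top19.png

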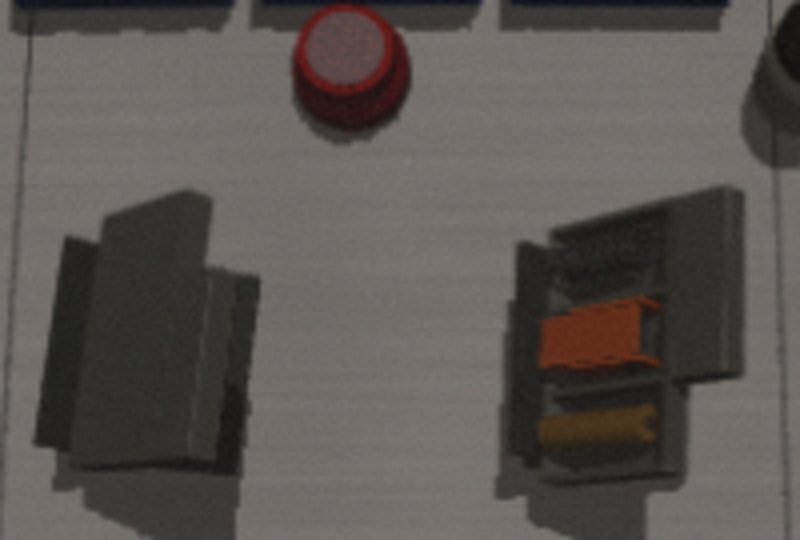

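```bash
python3 - <<'E'
from fit import *
import pickle
D0=pickle.load(open("d0.pkl","rb"));D=pickle.load(open("d6.pkl","rb"))
one=np.ones((384,512))
def M(n,t,k,parts=False):
    m=D[n,t][k]["mask"].copy()
    if parts:
        for q in("latch","pin","spring"):
            for r in D[n,q][:1]: m|=r["mask"]
    return fill(m)
fn=lambda v:seatpose(.5778+v[0]/1000,-.148+v[1]/1000,87.5+v[2],z=.085+v[3]/1000,tilt=45+v[4])
print("kit tray d(x,y,yaw,z,tilt)",*[np.round(q,2) for q in fitw([(D[n],M(n,"empty_tray",0,True),one) for n in("side","top")],(0,0,0,0,0),fn,(3,3,2,3,2))])
def fd(v):
    p,Rm=seatpose(.5843+v[0]/1000,.1548+v[1]/1000,84.5+v[2],z=.085+v[3]/1000,tilt=45+v[4]);return p,Rm@np.diag([1,-1,-1.])
print("spare tray",*[np.round(q,2) for q in fitw([(D["side"],M("side","full_tray",2),one),(D["top"],M("top","full_tray",1),one)],(0,0,0,0,0),fd,(3,3,2,3,2))])
f0=lambda v:seatpose(.5843+v[0]/1000,.1548+v[1]/1000,84.5+v[2],z=.085+v[3]/1000,tilt=45+v[4])
print("spare original",*[np.round(q,2) for q in fitw([(D0[n],fill(D0[n,"empty_tray"][0]["mask"]),one) for n in("side","top")],(0,0,0,0,0),f0,(3,3,2,3,2))])
for n in("side","top"):
    a,b=D0[n]["pixels"].astype(int),D[n]["pixels"].astype(int)
    red=lambda i:(i[:,:,0]>90)&(i[:,:,0]>i[:,:,1]*2)&(i[:,:,0]>i[:,:,2]*2)
    for i in(a,b):
        m=red(i).copy();x0,x1,y0,y1=(110,155,215,260) if n=="side" else (190,235,75,115)
        ys,xs=np.nonzero(m[y0:y1,x0:x1]);print(n,"magn centroid",xs.mean().round(2)+x0,ys.mean().round(2)+y0)
E
```

```text
kit tray d(x,y,yaw,z,tilt) [-2.72  0.54  0.67  0.67  0.77] 738.85
spare tray [-1.16  0.6   0.2   1.45  0.36] 280.05
spare original [-0.63  0.76  0.09  1.47  0.49] 212.11
side magn centroid 130.82 242.82999999999998
side magn centroid 130.53 242.92000000000002
top magn centroid 211.48 90.39
top magn centroid 211.68 90.34
```

```bash
python3 -c "
from rig import *
print(hand_in())"
```

```text
the job is handed in; nothing more can be done
None
```

The job is done and handed in at about 37 s of the 72 s. I laid the empty tray face-down on the full one and turned the closed pair over with one pinch. I set the pair back on the same rest, then lifted the emptied tray off and laid it face-down on the spare rest.

- **Parts:** both cameras show the latch (upside down), pin and spring in the pockets of the formerly empty tray. Nothing was spilled.
- **Spare rest:** the emptied tray fits the first tray's seated pose to about 0.5 mm and 0.2°, with the ledge pushing back when I set it down.
- **Kit tray:** it measures within 3 mm and 1° of its seat. That fit was the roughest one, because the parts blur the tray's outline and the top-camera latch search found nothing. The pictures show it flat and against the ledge.
- **Lid alignment:** the closed pair measured about 1.4 mm off flush sideways, close to what the side camera can resolve. I left it as it was.
- **Magnifier:** it did not move, with its image position the same to within 0.3 px in both cameras.
- **Forces:** the highest wrist force I read at the checks was about 9 N. The arm ended clear of everything.

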